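# Pack away the colour sticks

## Task

Pack up the painting table. Lever the shut lid of the wooden box open with the blade of the palette knife, put every colour stick from the table into the box, shut the lid fully and lay the knife back along its rest across both bars. Slide the inkstone over the table, without lifting or tipping it, until it lies wholly on the round green mat, and leave the ink bottle, bowl and paperweight where they are.

Things in the scene. Friction and masses are not known exactly. Their poses are not given: they have to be found in the camera images.
- box: Fixed dark-wood box. Outside 112 (its x) x 212 (its y) x 53 mm high with lid; walls and floor 6 mm, inside 100 x 200 mm. Origin: centre of its underside, z up. -x is the front, the hinge runs along the top of its +x side; +x points to the robot's left (within 0.3 rad). Walls 45 mm high, the front wall 37 mm, leaving an 8 mm slot under the shut lid all along the front
- lid (a joint): Angle (rad) of the red-brown wooden lid: 0 shut, grows as the front edge rises, 1.57 upright, stop at 1.9 (leaning back). A plate 112 x 212 x 8 mm without handle, flush with the box; its underside passes through the hinge line. Stiff hinge: it stays where it is left; 1 to 1.5 N at the front edge moves it
- lid_hinge (a point): Middle of the hinge line, at the top of the box's +x side, 45 mm above the table, in the plane of the lid's underside; axes as the box
- lid_edge (a point): Middle of the lid's free (front) lower edge, 112 mm from the hinge line; moves with the lid
- box_slot (a point): Middle of the slot under the shut lid, in the box's front face, 41 mm above the table (slot from 37 to 45 mm); the blade goes in along the box's +x
- knife_grip (a point): Centre of the palette knife's red handle, 110 long (x) x 24 wide (y) x 14 mm high (z); x points to the blade. The straight stiff steel blade lies in the handle's mid-plane: 18 wide, 2.5 thick, tip 155 mm ahead of this point. 120 g, centre of mass 14 mm ahead of this point. At first it lies level on its rest, 27 mm above the table
- rest_top (a point): Pale wooden knife rest, fixed: two bars 12 thick (x), 50 wide (y), 20 mm high, 40 mm either side of this point along x, on a base 110 x 50 x 3 mm; 68 mm free between the bars for fingers. This point: centre, level with the bars' tops. The knife lies on it with its handle along x, across both bars
- inkstone_center (a point): Centre of a round dark grey inkstone, 115 mm across, 22 mm high, about 0.55 kg, lying flat and loose: too wide to grip, to be slid (some 2 to 5 N)
- mat_center (a point): Centre of the round green felt mat for the inkstone, 150 mm across, under 1 mm thick, fixed on the table
- ink_bottle: Black square ink bottle, 50 x 50 x 113 mm, loose, a bystander; origin at the centre of its underside
- bowl: White bowl, 90 mm across, 45 mm high, loose, a bystander; origin at the centre of its underside
- paperweight: Pale green stone bar 150 (x) x 28 x 16 mm, loose, a bystander; origin at the centre of its underside
- red_center (a point): Centre of the red colour stick, a hard bar 64 (x) x 18 (y) x 12 mm (z), 30 g, with a gilt band; may be absent. At first it lies flat on the table
- blue_center (a point): Centre of the blue colour stick, a hard bar 64 (x) x 18 (y) x 12 mm (z), 30 g, with a gilt band; may be absent. At first it lies flat on the table
- green_center (a point): Centre of the green colour stick, a hard bar 64 (x) x 18 (y) x 12 mm (z), 30 g, with a gilt band; may be absent. At first it lies flat on the table
- black_center (a point): Centre of the black colour stick, a hard bar 64 (x) x 18 (y) x 12 mm (z), 30 g, with a gilt band; may be absent. At first it lies flat on the table
Things that resemble listed ones, but are neither listed nor needed, are in the scene too. Leave any pink look-alike of the part that bears black_center alone.

How it is judged:
By the outcome, as a careful person would: the job done as asked, in the order asked, and still so for the second after the job is handed in, with the robot touching nothing.
Of stick_red, stick_blue, stick_green, stick_black only 2 to 4 are there at a start; the rules pass over those that are not, and their reading is None.
At some moment in a run one of stick_red, stick_blue, stick_green, stick_black, inkstone may be knocked a few centimetres aside while the robot is not near it.
It also fails if it takes over 210 s, if anything falls off the work surface, if the arm or the gripper's body presses on something with over 40 N, if the wrist force passes 120 N, or if a joint passes its speed limit or range.

## Robot

A 6-joint arm with a two-finger parallel gripper is mounted at the origin on the work surface. World frame = base frame: x ahead of the robot, y to its left, z up, the work surface at z = 0. Lengths are in m, angles in rad, forces in N, time in s.
With the tool pointing down it reaches from about 0.35 to 0.775 m from the base axis. Payload 7.3 kg.
Tool frame: the origin (TCP) lies at the very end of the fingers, on their centre line; the grasp point (between the pads) lies 19 mm behind it; z points along the fingers, y is the direction in which the jaws open and shut (so a half turn about z gives the same grasp; the last joint's range is limited). The gripper opens to 92 mm and grips with 3 to 60 N. Pads are 19 mm wide; open, the fingers measure 130 mm over their backs; the gripper's body (75 mm by 190 mm) begins 47 mm behind the grasp point.
Start: joints at [-1.392, 0.342, 1.524, -0, 1.275, -0.146], TCP at [0.168, -0.498, 0.227] pointing down, gripper open.
Joint ranges: [-2.53, 2.53], [-0.77, 2.02], [0.04, 2.7], [-1, 4.14], [0.28, 2.66], [-3.11, 3.11]. Speed limits (rad/s): [2.57, 2.57, 3.14, 3.14, 3.14, 3.14].

## Interface

Orientations are given as [roll, pitch, yaw] about the fixed x, y, z axes, in that order (R = Rz(yaw) Ry(pitch) Rx(roll)).
In Python, from cell import monitor, eyes, order gives the robot as it stands. The module is installed in compiled form; this text tells all that it offers.
- The arm moves only by the tool carry_out, never from a script. Its argument "targets" is a list of rows, each a list of 2 entries, a list of its own where there are three numbers: the shift along the tool's x, y, z in m, then the turn about the tool's z in rad. In form: [[[dx, dy, dz], twist], ...]. A call has 1 to 10 rows; each row shifts and turns the pose as measured when the row begins, along the tool's axes as they then stand; what a row does not reach is not made up. A row lasts 1/8 s, in which the tool goes at most 62.5 mm and 10.7 degrees, less where a joint would pass 70% of its speed; a pose out of reach is approached as far as the arm can. A call is refused whole if a number of a shift passes 0.0625 or a number of a turn 0.188, either way. A call with a gripper value outside its range is refused whole. "fingers" is the closure, from 0 (fully open) to 1 (shut), set as the call begins (left out, the last holds). The fingers move at their own pace and stop on an object; "grip_force" is the grip in N (left out, the last holds). Time passes only in rows, so rows that do not move let the fingers close. It gives the time, the measured TCP pose, the force and the opening at its end, in the units of the state.
- monitor.observe(): the state, without advancing time (a new reading comes with each control period).
- eyes.read_camera(name): name is "scene" or "side" or "wrist"; returns the picture (420x560x3 uint8, red, green, blue); there is no depth.
- eyes.camera_info(name): a dict with "K" (3x3 intrinsics, pixels), "dist" ([k1, k2, p1, p2, k3] as OpenCV has them; the pictures are not rectified), "rvec" (rotation vector, rad) and "tvec" (3), from world to camera coordinates, as OpenCV has them. Camera axes: x right, y down, z forward; pixel columns grow to the right and rows downward; lengths in m; the calibration is good to about 2 mm. A picture is of the moment at which its call begins: read the wrist's pose just before it. camera_info takes no time and is no camera call; for the wrist camera it gives the pose at the moment of the call.
- order.hand_in(): hands the job in, once; it reports no verdict.
The state is a dict: "time": time; "qpos": joint angles; "qvel": joint speeds; "joint_efforts": joint torques, N m; "tool_pos": TCP position; "tool_rot": TCP orientation; "contact_force": force on the tool from outside, world axes, zero at the start; "torque": the same for the moment, N m; "opening": finger opening in m.
Only numpy, scipy, OpenCV 4.12 (cv2) and the standard library are available. Lean on these libraries where they do the work, as an engineer would, in place of code of your own. Each camera call takes 0.05 s, during which the arm holds its last target.

## Working session

There is one attempt and no reset: what is moved stays moved. The work goes in short steps, Python scripts to look and compute and a tool call to move; the robot and the scene stay as the last step left them, time stands still between calls to the robot, and variables do not carry over. Pictures are saved under pics/ and viewed, and the job is handed in when it is done.

Besides the shell and the picture viewer there is one more tool, called as name([rows], argument=value, ...), one row to a line, values as JSON. carry_out: Moves the arm, as the interface text tells. Its arguments: {"type":"object","properties":{"targets":{"type":"array","items":{"type":"array"}},"fingers":{"type":"number"},"grip_force":{"type":"number"}},"required":["targets"]}

```bash
mkdir -p pics; ls
python3 - <<'E'
from cell import monitor, eyes
import cv2
print(monitor.observe())
for n in ["scene","side","wrist"]:
    i=eyes.camera_info(n); print(n,i)
    cv2.imwrite(f"pics/{n}0.png",eyes.read_camera(n)[:,:,::-1])
E
```

```text
pics
{'time': 0.0, 'qpos': array([-1.39202528e+00,  3.42733929e-01,  1.52504798e+00, -5.21842141e-06,
        1.27540187e+00, -1.45992995e-01]), 'qvel': array([ 0.00108736, -0.00069029, -0.00210807, -0.00107081,  0.00037827,
       -0.00060741]), 'joint_efforts': array([ 7.28538489e-04, -4.31237698e+01, -2.44220603e+01,  7.17666792e-02,
        5.58863534e-02, -1.37028305e-04]), 'tool_pos': array([ 0.1674667 , -0.49712739,  0.22602835]), 'tool_rot': array([-3.14001773e+00, -2.26532355e-04,  3.24765386e-01]), 'contact_force': array([-0.85331623, -1.43736726, -0.3087985 ]), 'torque': array([0.02658247, 0.03721094, 0.00462008]), 'opening': 0.09187159350368883}
scene {'K': array([[451.61823966,   0.        , 281.09278982],
       [  0.        , 451.61823966, 210.10510857],
       [  0.        ,   0.        ,   1.        ]]), 'dist': array([-0.13243159,  0.        ,  0.        ,  0.        ,  0.        ]), 'rvec': array([ 0.88425071,  2.65279331, -0.90223925]), 'tvec': array([ 0.4547071 , -0.23731594,  1.14417805])}
side {'K': array([[467.86395099,   0.        , 273.97650567],
       [  0.        , 467.86395099, 200.9884043 ],
       [  0.        ,   0.        ,   1.        ]]), 'dist': array([-0.13011497,  0.        ,  0.        ,  0.        ,  0.        ]), 'rvec': array([ 0.72297578, -2.38905695,  1.35597337]), 'tvec': array([0.47047277, 0.22292502, 0.97042746])}
wrist {'K': array([[303.64377975,   0.        , 274.78130695],
       [  0.        , 303.64377975, 210.47681727],
       [  0.        ,   0.        ,   1.        ]]), 'dist': array([-0.0275925,  0.       ,  0.       ,  0.       ,  0.       ]), 'rvec': array([-2.37884005,  1.70681229,  0.22068865]), 'tvec': array([-0.52378079, -0.03248572,  0.38853093])}
```

View pics/scene0.png

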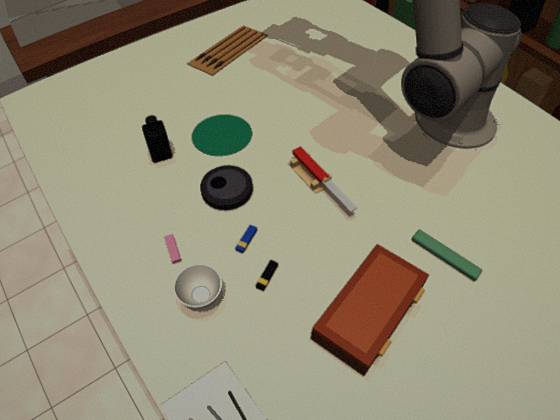

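View pics/side0.png

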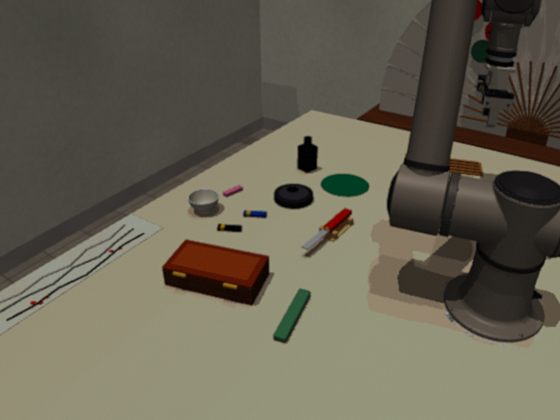

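View pics/wrist0.png

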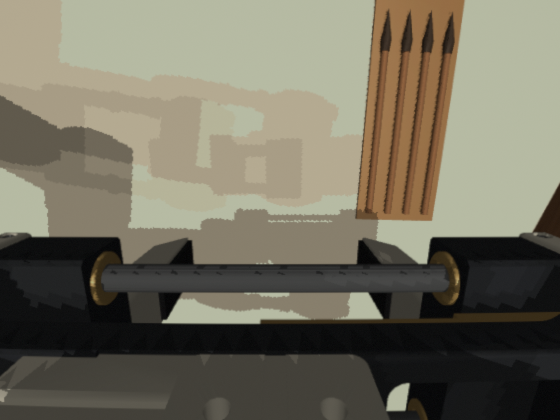

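```bash
cat > h.py <<'E'
import numpy as np, cv2
from cell import monitor, eyes
def ray(cam,uv,info=None):
    i=info or eyes.camera_info(cam); K,d=i["K"],i["dist"]
    p=cv2.undistortPoints(np.array([[uv]],float),K,d)[0,0]
    R=cv2.Rodrigues(i["rvec"])[0]; C=-R.T@i["tvec"]
    return C,R.T@np.array([p[0],p[1],1])
def w(cam,uv,z,info=None):
    C,v=ray(cam,uv,info); return (C+v*(z-C[2])/v[2])
def proj(cam,P,info=None):
    i=info or eyes.camera_info(cam)
    return cv2.projectPoints(np.array(P,float).reshape(-1,1,3),i["rvec"],i["tvec"],i["K"],i["dist"])[0].reshape(-1,2)
def snap(cam,name,crop=None,s=1):
    im=eyes.read_camera(cam)[:,:,::-1].copy(); cv2.imwrite(f"pics/{name}_full.png",im)
    if crop: x0,y0,x1,y1=crop; im=im[y0:y1,x0:x1]
    im=cv2.resize(im,None,fx=s,fy=s,interpolation=cv2.INTER_CUBIC); cv2.imwrite(f"pics/{name}.png",im)
E
python3 - <<'E'
import cv2
im=cv2.imread("pics/scene0.png")
cv2.imwrite("pics/a.png",cv2.resize(im[90:310,140:360],None,fx=2.7,fy=2.7,interpolation=cv2.INTER_CUBIC))
cv2.imwrite("pics/b.png",cv2.resize(im[140:380,270:500],None,fx=2.5,fy=2.5,interpolation=cv2.INTER_CUBIC))
E
```

```text
(no output)
```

View pics/a.png

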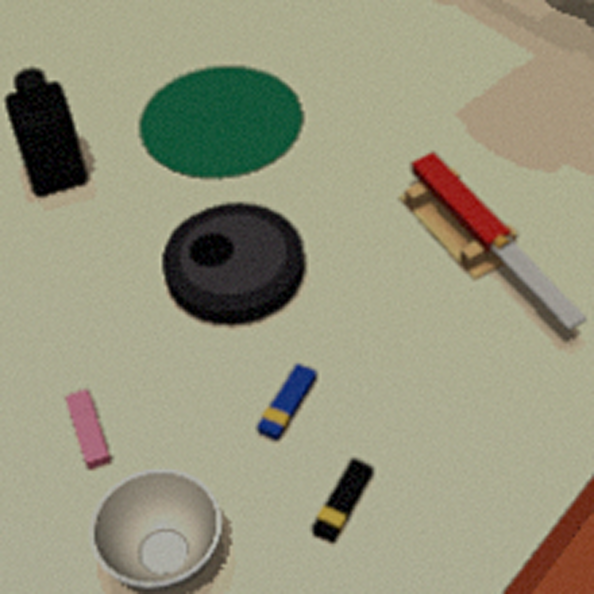

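View pics/b.png

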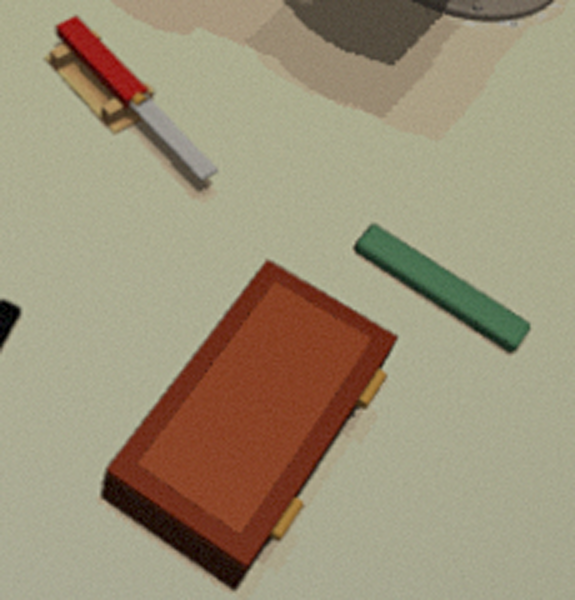

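Run:
```python
from h import *
A=lambda x,y:(140+x/2.7-.3,90+y/2.7-.3); B=lambda x,y:(270+x/2.5-.3,140+y/2.5-.3)
r=lambda n,p,z:print(n,np.round(w("scene",p,z),4))
bx=[w("scene",B(*c),.053) for c in [(268,262),(397,338),(240,567),(108,470)]]
for b in bx: print("box",b.round(4))
print("sz",np.linalg.norm(bx[0]-bx[1]),np.linalg.norm(bx[1]-bx[2]),np.linalg.norm(bx[2]-bx[3]),np.linalg.norm(bx[3]-bx[0]),np.mean(bx,0))
v=(bx[1]-bx[0]+bx[2]-bx[3]);print("box yaw",np.arctan2(v[1],v[0]))
for n,a,b in [("blue",(309,369),(269,432)),("black",(363,465),(325,535)),("knifeback",(423,160),(497,240)),("knife tip",(497,240),(578,322))]:
    z=.034 if n=="knifeback" else .028 if n[0]=='k' else .012
    p,q=w("scene",A(*a),z),w("scene",A(*b),z);d=p-q
    print(n,p.round(4),q.round(4),((p+q)/2).round(4),np.linalg.norm(d),"yaw",np.arctan2(d[1],d[0]))
for n,pts,z in [("mat",[(140,122),(303,118),(222,178),(228,66)],0.001),("stone rim top",[(164,258),(304,250),(232,203)],.02),("bottle",[(35,195),(86,185)],0),("bowl",[(95,535),(222,522),(160,472)],.045)]:
    for p in pts: r(n,A(*p),z)
for p in [(373,224),(356,244),(512,345),(529,326)]: r("pw",B(*p),.016)
r("pink",A(88,425),.012)
```

```text
box [0.4723 0.173  0.053 ]
box [0.4428 0.2783 0.053 ]
box [0.6483 0.3314 0.053 ]
box [0.6735 0.2286 0.053 ]
sz 0.10930834814217699 0.21232074292298755 0.10578559750847437 0.20871102361625052 [0.55923131 0.25282775 0.053     ]
box yaw 1.8278049689897085
blue [ 0.6179 -0.0255  0.012 ] [0.6735 0.0033 0.012 ] [ 0.6457 -0.0111  0.012 ] 0.06263181235057876 yaw -2.6631393157443912
black [0.6352 0.0669 0.012 ] [0.6894 0.0964 0.012 ] [0.6623 0.0816 0.012 ] 0.061705406290697554 yaw -2.6430286390014177
knifeback [ 0.4257 -0.1322  0.034 ] [ 0.434  -0.0258  0.034 ] [ 0.4298 -0.079   0.034 ] 0.10669721259814177 yaw -1.6486639764625535
knife tip [ 0.4302 -0.0296  0.028 ] [0.4344 0.0714 0.028 ] [0.4323 0.0209 0.028 ] 0.10114550938033275 yaw -1.6128544236139564
mat [ 0.58   -0.3525  0.001 ]
mat [ 0.4584 -0.2662  0.001 ]
mat [ 0.5581 -0.246   0.001 ]
mat [ 0.4742 -0.3693  0.001 ]
stone rim top [ 0.652  -0.1811  0.02  ]
stone rim top [ 0.5568 -0.12    0.02  ]
stone rim top [ 0.5754 -0.1991  0.02  ]
bottle [ 0.6992 -0.3292  0.    ]
bottle [ 0.6575 -0.3124  0.    ]
bowl [0.8212 0.0206 0.045 ]
bowl [0.7477 0.0626 0.045 ]
bowl [0.7612 0.0047 0.045 ]
pw [0.355  0.1852 0.016 ]
pw [0.3809 0.1903 0.016 ]
pw [0.3519 0.3302 0.016 ]
pw [0.3275 0.3279 0.016 ]
pink [ 0.7776 -0.0816  0.012 ]
```

```bash
cat >> h.py <<'E'
def rows(p,yaw,n=None,start=None):
    """print tool-frame rows from current pose (or start=(pos,yaw)) to p,yaw; returns"""
    if start is None:
        s=monitor.observe(); start=(s["tool_pos"],s["tool_rot"][2])
    p0,y0=np.array(start[0]),start[1]; p=np.array(p,float)
    dy=(yaw-y0+np.pi)%(2*np.pi)-np.pi
    if n is None: n=int(max(np.ceil(np.linalg.norm(p-p0)/.05),np.ceil(abs(dy)/.17),1))
    out=[]
    for k in range(n):
        y=y0+dy*k/n; d=(p-p0)/n
        c,s=np.cos(y),np.sin(y)
        out.append([[round(c*d[0]+s*d[1],4),round(s*d[0]-c*d[1],4),round(-d[2],4)],round(-dy/n,3)])
    print(n,str(out).replace(" ","")); return out
def st():
    s=monitor.observe(); print("t",round(s["time"],2),s["tool_pos"].round(4),s["tool_rot"].round(3),"F",s["contact_force"].round(2),"op",round(s["opening"],4),"q",s["qpos"].round(2)); return s
E
python3 - <<'E'
from h import *
s=st(); i=eyes.camera_info("wrist"); R=cv2.Rodrigues(i["rvec"])[0]; C=-R.T@i["tvec"]
from scipy.spatial.transform import Rotation as Ro
T=Ro.from_euler('xyz',s["tool_rot"]).as_matrix()
print((T.T@(C-s["tool_pos"])).round(4)); print((T.T@R.T).round(3))
rows([.43,-.13,.2],1.5)
E
```

```text
t 0.15 [ 0.1675 -0.4972  0.2262] [-3.14  -0.     0.325] F [ 0.36  0.48 -0.15] op 0.0921 q [-1.39  0.34  1.52  0.    1.28 -0.15]
[ 0.0669 -0.0004 -0.1571]
[[ 0.001 -0.968 -0.252]
 [ 1.     0.001 -0.   ]
 [ 0.001 -0.252  0.968]]
10 [[[np.float64(0.0366),np.float64(-0.0264),np.float64(0.0026)],np.float64(-0.118)],[[np.float64(0.0394),np.float64(-0.022),np.float64(0.0026)],np.float64(-0.118)],[[np.float64(0.0417),np.float64(-0.0172),np.float64(0.0026)],np.float64(-0.118)],[[np.float64(0.0435),np.float64(-0.0122),np.float64(0.0026)],np.float64(-0.118)],[[np.float64(0.0446),np.float64(-0.007),np.float64(0.0026)],np.float64(-0.118)],[[np.float64(0.0451),np.float64(-0.0017),np.float64(0.0026)],np.float64(-0.118)],[[np.float64(0.045),np.float64(0.0036),np.float64(0.0026)],np.float64(-0.118)],[[np.float64(0.0443),np.float64(0.0088),np.float64(0.0026)],np.float64(-0.118)],[[np.float64(0.0429),np.float64(0.014),np.float64(0.0026)],np.float64(-0.118)],[[np.float64(0.041),np.float64(0.0189),np.float64(0.0026)],np.float64(-0.118)]]
```

carry_out([
  [[0.0366, -0.0264, 0.003], -0.118],
  [[0.0394, -0.022, 0.003], -0.118],
  [[0.0417, -0.0172, 0.003], -0.118],
  [[0.0435, -0.0122, 0.003], -0.118],
  [[0.0446, -0.007, 0.003], -0.118],
  [[0.0451, -0.0017, 0.003], -0.118],
  [[0.045, 0.0036, 0.003], -0.118],
  [[0.0443, 0.0088, 0.003], -0.118],
  [[0.0429, 0.014, 0.003], -0.118],
  [[0.041, 0.0189, 0.003], -0.118],
])

```text
time: 1.4
tool_pos: [0.429, -0.1158, 0.1942]
tool_rot: [-3.141, -0.002, 1.537]
contact_force: [-0.3, -0.1, 0.2]
opening: 0.0924
```

Run:
```python
from h import *
st(); snap("wrist","w1"); print(eyes.camera_info("wrist")["rvec"],eyes.camera_info("wrist")["tvec"]); st()
```

```text
t 1.4 [ 0.429  -0.1158  0.1942] [-3.141e+00 -2.000e-03  1.537e+00] F [-0.33 -0.08  0.16] op 0.0924 q [-0.44  0.23  1.78  0.    1.13 -0.4 ]
[-2.89327135  0.03798194  0.00627264] [-0.43289929 -0.11920601  0.33263081]
t 1.45 [ 0.4308 -0.1119  0.1939] [ 3.141 -0.005  1.543] F [-0.17  3.02 -0.28] op 0.0919 q [-0.43  0.23  1.78  0.01  1.13 -0.41]
```

View pics/w1.png

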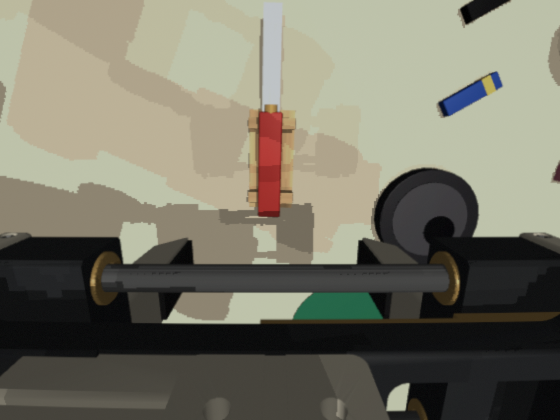

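Run:
```python
from h import *
snap("wrist","x");s=st(); i=eyes.camera_info("wrist"); snap("wrist","w2",(200,0,560,250),2.2); st()
import pickle; pickle.dump(i,open("w2.pkl","wb"))
```

```text
t 1.5 [ 0.4296 -0.1139  0.1939] [-3.141 -0.004  1.539] F [0.14 0.05 0.67] op 0.0914 q [-0.43  0.23  1.78  0.    1.13 -0.4 ]
t 1.55 [ 0.4288 -0.1155  0.194 ] [-3.140e+00 -3.000e-03  1.536e+00] F [-0.52  1.34  0.11] op 0.092 q [-0.44  0.23  1.78  0.    1.13 -0.4 ]
```

View pics/w2.png

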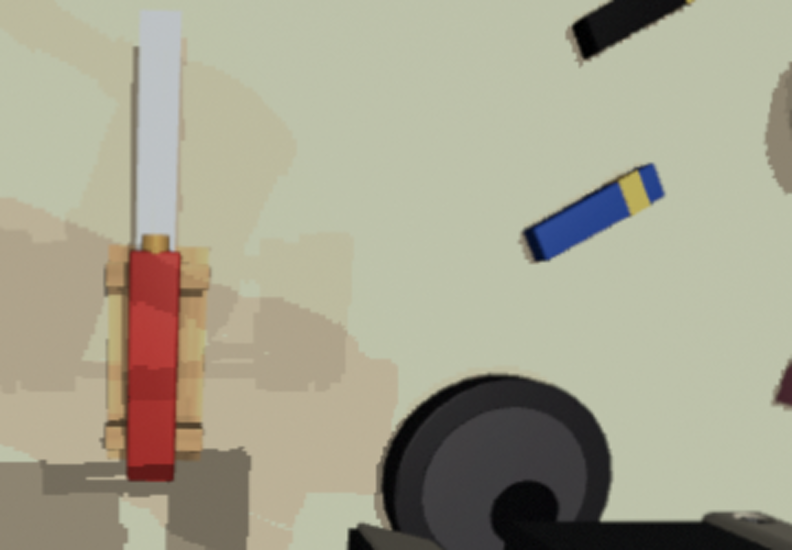

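Run:
```python
from h import *
import pickle; i=pickle.load(open("w2.pkl","rb"))
f=lambda x,y,z: w("wrist",(200+x/2.2-.3,y/2.2-.3),z,i)
fr=(f(132,252,.034)+f(181,253,.034))/2; bk=(f(127,466,.034)+f(174,466,.034))/2
tip=f(161,11,.028)
d=fr-bk;d2=tip-fr
print("knife c",(fr+bk)/2,"len",np.linalg.norm(d),"yaw",np.arctan2(d[1],d[0]),"tip",tip,np.arctan2(d2[1],d2[0]),"width",np.linalg.norm(f(132,252,.034)-f(181,253,.034)))
for n,p in [("fb",(105,275)),("fb",(210,273)),("bb",(104,438)),("bb",(202,440))]: print(n,f(*p,.02).round(4))
a,b=(f(533,232,.012)+f(545,261,.012))/2,(f(652,164,.012)+f(664,196,.012))/2
print("blue",(a+b)/2,np.linalg.norm(a-b),np.arctan2(*(b-a)[1::-1]))
```

```text
knife c [ 0.42420078 -0.07882265  0.034     ] len 0.10031401718657625 yaw 1.5078361184573912 tip [0.43255288 0.07162951 0.028     ] 1.5190837696273405 width 0.02228271761349176
fb [ 0.4022 -0.0375  0.02  ]
fb [ 0.4524 -0.0381  0.02  ]
bb [ 0.3975 -0.1171  0.02  ]
bb [ 0.4472 -0.1197  0.02  ]
blue [ 0.64169224 -0.01471452  0.012     ] 0.06283088216386111 0.4920582299874759
```

Run:
```python
from h import *
st(); rows([.4254,-.066,.09],1.51,n=4)
```

```text
t 1.55 [ 0.4288 -0.1155  0.194 ] [-3.140e+00 -3.000e-03  1.536e+00] F [-0.52  1.34  0.11] op 0.092 q [-0.44  0.23  1.78  0.    1.13 -0.4 ]
4 [[[np.float64(0.0123),np.float64(-0.0013),np.float64(0.026)],np.float64(0.007)],[[np.float64(0.0123),np.float64(-0.0014),np.float64(0.026)],np.float64(0.007)],[[np.float64(0.0123),np.float64(-0.0014),np.float64(0.026)],np.float64(0.007)],[[np.float64(0.0123),np.float64(-0.0015),np.float64(0.026)],np.float64(0.007)]]
```

carry_out([
  [[0.0123, -0.0013, 0.026], 0.007],
  [[0.0123, -0.0014, 0.026], 0.007],
  [[0.0123, -0.0014, 0.026], 0.007],
  [[0.0123, -0.0014, 0.026], 0.007],
  [[0, 0, 0], 0],
  [[0, 0, 0], 0],
])

```text
time: 2.3
tool_pos: [0.4244, -0.0706, 0.0887]
tool_rot: [3.142, 0.0, 1.496]
contact_force: [0.4, -0.9, -0.4]
opening: 0.0919
```

```bash
sed -i 's/print(n,str(out).replace(" ",""))/print(n,str(out).replace("np.float64(","").replace(")",""))/' h.py
python3 - <<'E'
from h import *
st(); i=eyes.camera_info("wrist");snap("wrist","w3",(150,0,560,300),1.9); rows([.4254,-.066,.009],1.51,n=4); print(proj("wrist",[[.4245,-.08,.034],[.4254,-.066,.034]],i))
E
```

```text
t 2.3 [ 0.4244 -0.0706  0.0887] [3.142 0.    1.496] F [ 0.35 -0.93 -0.37] op 0.0919 q [-0.34  0.35  1.96 -0.    0.83 -0.27]
4 [[[0.0012, 0.0002, 0.0199], -0.003], [[0.0012, 0.0002, 0.0199], -0.003], [[0.0012, 0.0002, 0.0199], -0.003], [[0.0012, 0.0002, 0.0199], -0.003]]
[[276.71815729 239.14660154]
 [276.57331782 220.92576446]]
```

View pics/w3.png

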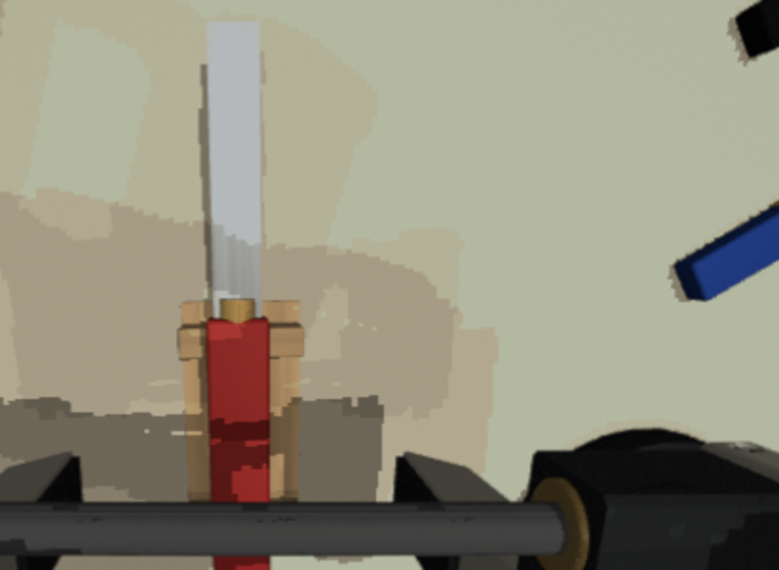

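carry_out([
  [[0.0012, 0.0002, 0.02], -0.003],
  [[0.0012, 0.0002, 0.02], -0.003],
  [[0.0012, 0.0002, 0.02], -0.003],
  [[0.0012, 0.0002, 0.018], -0.003],
  [[0, 0, 0], 0],
  [[0, 0, 0], 0],
])

```text
time: 3.1
tool_pos: [0.4314, -0.0714, 0.0152]
tool_rot: [3.127, 0.005, 1.504]
contact_force: [0.4, -0.6, -0.1]
opening: 0.0915
```

carry_out([
  [[0, 0, 0], 0],
  [[0, 0, 0], 0],
  [[0, 0, 0], 0],
  [[0, 0, 0], 0],
  [[0, 0, 0], 0],
  [[0, 0, 0], 0],
], fingers=1, grip_force=45)

```text
time: 3.85
tool_pos: [0.4325, -0.072, 0.0172]
tool_rot: [3.124, 0.006, 1.504]
contact_force: [-1.1, -0.4, 0.1]
opening: 0.0364
```

carry_out([
  [[0, 0, 0], 0],
  [[0, 0, 0], 0],
  [[0, 0, 0], 0],
  [[0, 0, 0], 0],
])

```text
time: 4.35
tool_pos: [0.432, -0.0718, 0.0171]
tool_rot: [3.125, 0.006, 1.504]
contact_force: [-1.5, -0.0, 1.0]
opening: 0.0235
```

Run:
```python
from h import *
st()
```

```text
t 4.35 [ 0.432  -0.0718  0.0171] [3.125 0.006 1.504] F [-1.49 -0.01  0.97] op 0.0235 q [-0.34  0.49  2.02 -0.    0.61 -0.27]
```

carry_out([
  [[0, 0, 0], 0],
  [[0, 0, 0], 0],
  [[0, 0, 0], 0],
  [[0, 0, 0.004], 0],
  [[0, 0, 0.004], 0],
  [[0, 0, 0.002], 0],
], fingers=0.6)

```text
time: 5.1
tool_pos: [0.4327, -0.0721, 0.0064]
tool_rot: [3.124, 0.006, 1.504]
contact_force: [0.6, 0.2, -0.6]
opening: 0.0371
```

Run:
```python
from h import *
st()
```

```text
t 5.1 [ 0.4327 -0.0721  0.0064] [3.124 0.006 1.504] F [ 0.57  0.19 -0.55] op 0.0371 q [-0.34  0.51  2.02 -0.    0.58 -0.27]
```

Run:
```python
from h import *
snap("wrist","w4",(150,0,560,300),1.9); st(); snap("side","s4",(230,160,440,320),3.5)
```

```text
t 5.15 [ 0.4327 -0.072   0.0063] [3.124 0.006 1.504] F [ 0.85 -0.82  0.09] op 0.0364 q [-0.34  0.51  2.02 -0.    0.58 -0.27]
```

View pics/w4.png

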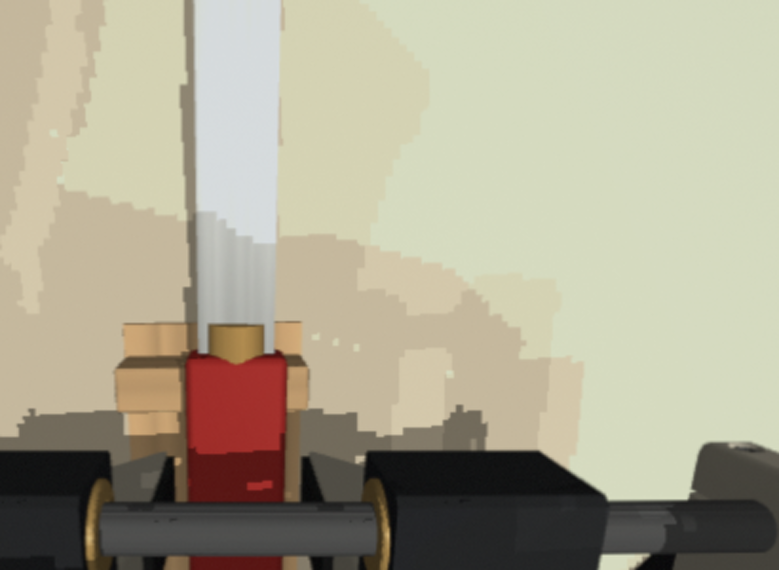

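View pics/s4.png

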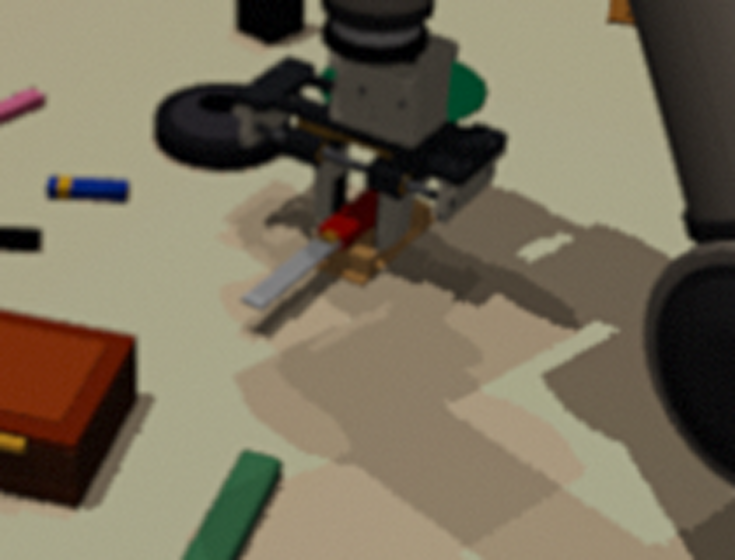

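carry_out([
  [[0, 0, 0], 0],
  [[0, 0, 0], 0],
  [[0, 0, 0], 0],
  [[0, 0, 0], 0],
  [[0, 0, 0], 0],
  [[0, 0, 0], 0],
], fingers=1, grip_force=50)

```text
time: 5.95
tool_pos: [0.4326, -0.072, 0.0065]
tool_rot: [3.124, 0.006, 1.504]
contact_force: [0.5, 0.1, -0.1]
opening: 0.0237
```

carry_out([
  [[0, 0, -0.005], 0],
  [[0, 0, -0.01], 0],
  [[0, 0, -0.02], 0],
  [[0, 0, -0.02], 0],
  [[0, 0, -0.02], 0],
  [[0, 0, -0.02], 0],
  [[0, 0, 0], 0],
])

```text
time: 6.82
tool_pos: [0.4309, -0.0713, 0.1078]
tool_rot: [3.122, 0.006, 1.504]
contact_force: [-0.2, -0.4, -2.1]
opening: 0.0235
```

Run:
```python
from h import *
st(); i=eyes.camera_info("wrist"); snap("wrist","w5",(150,0,560,300),1.9);s=st(); snap("side","s5",(230,120,440,320),2.8)
import pickle; pickle.dump((i,s),open("w5.pkl","wb"))
```

```text
t 6.83 [ 0.4309 -0.0713  0.1078] [3.122 0.006 1.504] F [-0.24 -0.44 -2.11] op 0.0235 q [-0.34  0.32  1.94 -0.    0.86 -0.27]
t 6.88 [ 0.4303 -0.0711  0.1069] [3.124 0.006 1.504] F [-0.34  0.05 -0.71] op 0.0232 q [-0.34  0.32  1.94 -0.    0.86 -0.27]
```

View pics/w5.png

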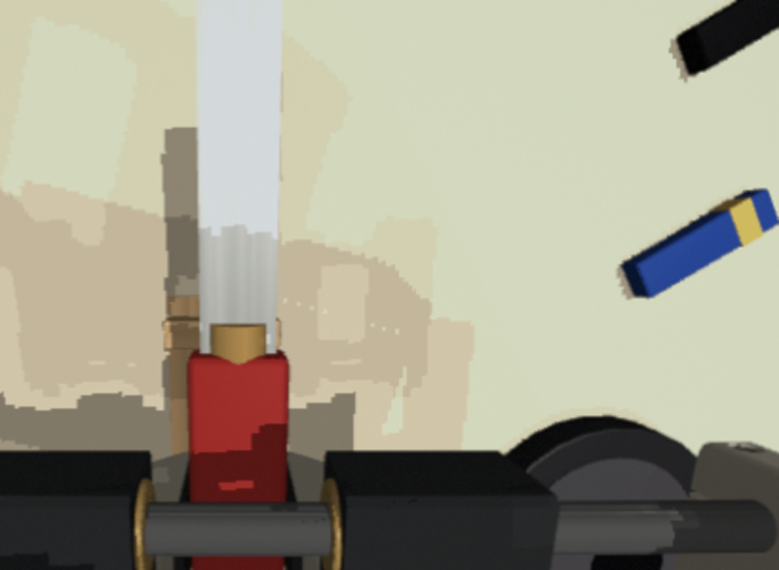

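View pics/s5.png

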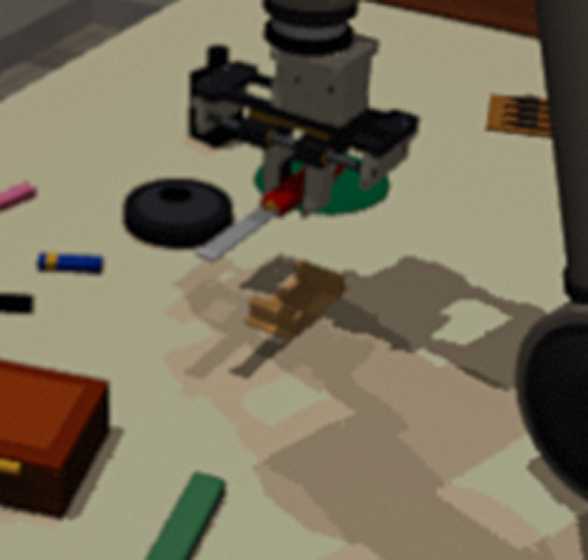

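Run:
```python
from h import *
import pickle; i,s=pickle.load(open("w5.pkl","rb"))
f=lambda x,y,z: w("wrist",(150+x/1.9-.3,y/1.9-.3),z,i)
z=.1073+.0276
p0=s["tool_pos"];ya=s["tool_rot"][2]
tl=lambda p:(np.cos(ya)*(p-p0)[0]+np.sin(ya)*(p-p0)[1], np.sin(ya)*(p-p0)[0]-np.cos(ya)*(p-p0)[1])
for q in [(190,355),(288,353),(198,353)]: print(tl(f(*q,z)))
print(tl(f(239,100,z-.007)),tl(f(239,300,z-.007)))
```

```text
(np.float64(0.04457423582581635), np.float64(-0.011313741169244884))
(np.float64(0.04498687697921799), np.float64(0.010985385617347822))
(np.float64(0.045030045511524106), np.float64(-0.009489769952398718))
(np.float64(0.09929677669804624), np.float64(-0.00012464582966668133)) (np.float64(0.056327784746350244), np.float64(-5.365303667561466e-05))
```

Run:
```python
from h import *
rows([.582,.0096,.075],1.83,n=8)
```

```text
8 [[[0.0113, 0.0183, 0.0039], -0.041], [[0.0106, 0.0187, 0.0039], -0.041], [[0.0098, 0.0192, 0.0039], -0.041], [[0.009, 0.0195, 0.0039], -0.041], [[0.0082, 0.0199, 0.0039], -0.041], [[0.0074, 0.0202, 0.0039], -0.041], [[0.0065, 0.0205, 0.0039], -0.041], [[0.0057, 0.0207, 0.0039], -0.041]]
```

carry_out([
  [[0.0113, 0.0183, 0.004], -0.041],
  [[0.0106, 0.0187, 0.004], -0.041],
  [[0.0098, 0.0192, 0.004], -0.041],
  [[0.009, 0.0195, 0.004], -0.041],
  [[0.0082, 0.0199, 0.004], -0.041],
  [[0.0074, 0.0202, 0.004], -0.041],
  [[0.0065, 0.0205, 0.004], -0.041],
  [[0.0057, 0.0207, 0.004], -0.041],
  [[0, 0, 0], 0],
  [[0, 0, 0], 0],
])

```text
time: 8.18
tool_pos: [0.5785, 0.0135, 0.0619]
tool_rot: [-3.135, 0.001, 1.841]
contact_force: [-0.2, 0.2, -0.9]
opening: 0.0235
```

Run:
```python
from h import *
st(); i=eyes.camera_info("wrist"); snap("wrist","w6",None,1.4);s=st(); snap("scene","s6",(270,140,500,380),2.4)
import pickle; pickle.dump((i,s),open("w6.pkl","wb"))
rows([.582,.0096,.075],1.83,n=2)
```

```text
t 8.18 [0.5785 0.0135 0.0619] [-3.135e+00  1.000e-03  1.841e+00] F [-0.19  0.22 -0.92] op 0.0235 q [-0.11  0.61  1.57 -0.    0.96 -0.37]
t 8.22 [0.5785 0.0135 0.062 ] [-3.135e+00  1.000e-03  1.841e+00] F [-0.13  0.04 -0.49] op 0.0235 q [-0.11  0.61  1.57 -0.    0.96 -0.37]
2 [[[-0.0023, 0.0011, -0.0063], 0.005], [[-0.0023, 0.0011, -0.0063], 0.005]]
```

View pics/w6.png

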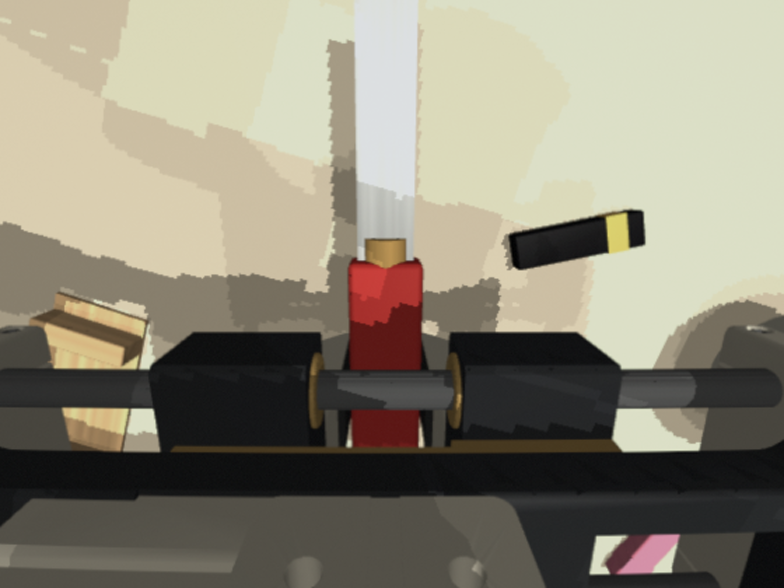

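View pics/s6.png

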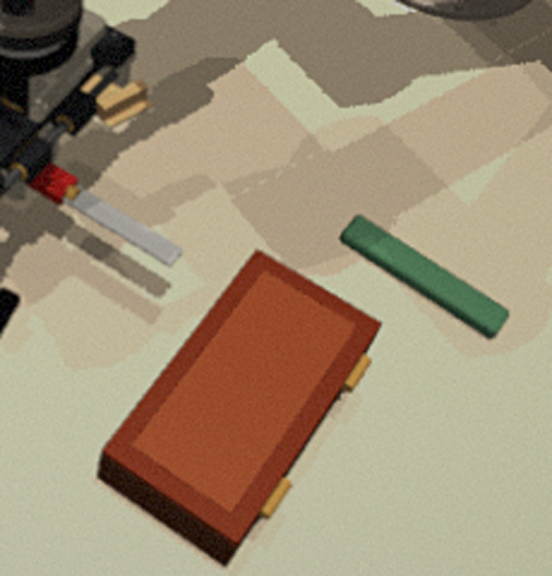

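Run:
```python
from h import *
s=st(); ya=s["tool_rot"][2]; p=s["tool_pos"]+np.array([.145*np.cos(ya),.145*np.sin(ya),.0206])
print("tip pred",p, proj("scene",[p]), "seen",[270+174/2.4,140+256/2.4], w("scene",(270+174/2.4,140+256/2.4),p[2]))
c=[(256,250),(382,322),(232,541),(104,451)]
b=[w("scene",(270+x/2.4-.3,140+y/2.4-.3),.053) for x,y in c]; print(np.mean(b,0),[np.linalg.norm(b[k]-b[k-1]).round(4) for k in range(4)]); print(np.round(b,4))
```

```text
t 8.28 [0.5787 0.0134 0.0624] [-3.135e+00  2.000e-03  1.841e+00] F [ 0.13 -0.17 -1.88] op 0.0237 q [-0.11  0.61  1.57 -0.    0.96 -0.37]
tip pred [0.54002678 0.15311767 0.08295378] [[344.93843443 247.02289535]] seen [342.5, 246.66666666666669] [0.54302475 0.14989955 0.08295378]
[0.55798313 0.25190355 0.053     ] [np.float64(0.2091), np.float64(0.1104), np.float64(0.2121), np.float64(0.1053)]
[[0.4721 0.1714 0.053 ]
 [0.4406 0.2772 0.053 ]
 [0.646  0.3304 0.053 ]
 [0.6732 0.2287 0.053 ]]
```

carry_out([
  [[0, 0.0, 0.01], 0.003],
  [[0, 0.0, 0.01], 0.003],
  [[0, 0.0, 0.01], 0.003],
  [[0, 0, 0.008], 0],
  [[0, 0, 0], 0],
  [[0, 0, 0], 0],
])

```text
time: 9.02
tool_pos: [0.5774, 0.0125, 0.0215]
tool_rot: [-3.134, 0.001, 1.829]
contact_force: [-0.9, -0.0, -1.1]
opening: 0.0233
```

Run:
```python
from h import *
s=st(); u=np.array([np.cos(1.83),np.sin(1.83),0]); v=np.array([-u[1],u[0],0])
C=np.array([.5585,.2525,0]); ya=s["tool_rot"][2]; tip=s["tool_pos"]+np.array([.145*np.cos(ya),.145*np.sin(ya),.0206])
print("tip in box",(tip-C)@u,(tip-C)@v,tip[2])
```

```text
t 9.03 [0.5774 0.0125 0.0215] [-3.134e+00  1.000e-03  1.829e+00] F [-0.94 -0.04 -1.07] op 0.0233 q [-0.11  0.67  1.6  -0.01  0.88 -0.36]
tip in box -0.09185602346055731 0.04318537764399257 0.04206558463483055
```

carry_out([
  [[0.008, 0, 0.001], 0],
  [[0.008, 0, 0], 0],
  [[0.008, 0, 0], 0],
  [[0.006, 0, 0], 0],
  [[0, 0, 0], 0],
])

```text
time: 9.65
tool_pos: [0.5696, 0.0442, 0.0214]
tool_rot: [-3.136, 0.002, 1.83]
contact_force: [-0.4, -0.1, -1.0]
opening: 0.0237
```

carry_out([
  [[0, 0, 0.001], 0],
  [[0, 0, 0], 0],
])

```text
time: 9.9
tool_pos: [0.5697, 0.0441, 0.0204]
tool_rot: [-3.136, 0.002, 1.83]
contact_force: [0.1, -0.2, -0.6]
opening: 0.0236
```

carry_out([
  [[0.005, 0, 0], 0],
  [[0.005, 0, 0], 0],
  [[0.004, 0, 0], 0],
])

```text
time: 10.28
tool_pos: [0.566, 0.0579, 0.0202]
tool_rot: [-3.136, 0.002, 1.829]
contact_force: [-0.7, -1.3, -0.6]
opening: 0.0235
```

Run:
```python
from h import *
st(); snap("scene","s7",(290,180,430,300),4);snap("side","s7b",(150,180,360,320),3); st()
```

```text
t 10.28 [0.566  0.0579 0.0202] [-3.136e+00  2.000e-03  1.829e+00] F [-0.69 -1.27 -0.61] op 0.0235 q [-0.03  0.66  1.63 -0.    0.86 -0.29]
t 10.38 [0.5659 0.0581 0.0202] [-3.136e+00  2.000e-03  1.830e+00] F [ 0.54 -0.5  -0.81] op 0.0238 q [-0.03  0.66  1.63 -0.    0.86 -0.29]
```

View pics/s7.png

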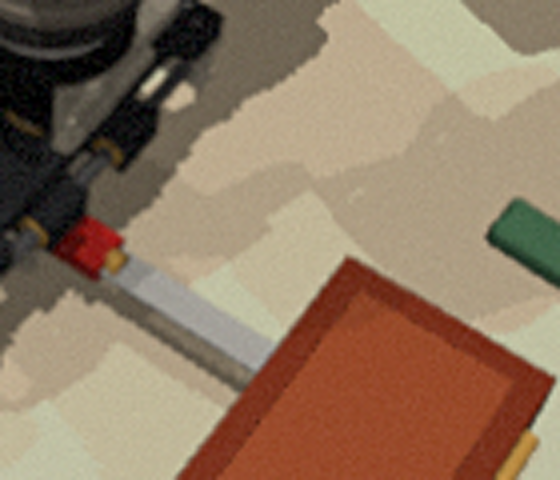

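View pics/s7b.png

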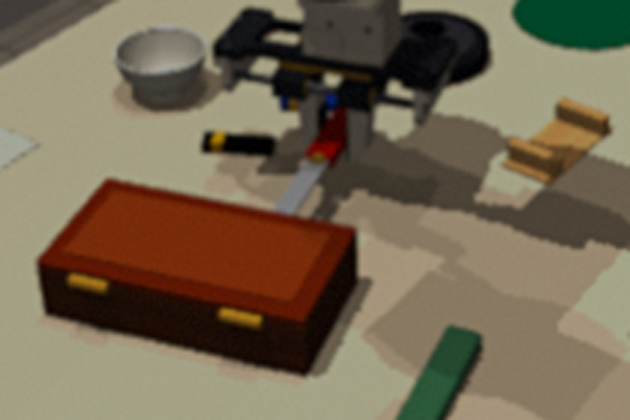

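carry_out([
  [[0.006, 0, 0], 0],
  [[0.006, 0, 0], 0],
  [[0.006, 0, 0], 0],
  [[0.004, 0, 0], 0],
  [[0, 0, 0], 0],
])

```text
time: 11.0
tool_pos: [0.5599, 0.0811, 0.0202]
tool_rot: [-3.136, 0.002, 1.83]
contact_force: [0.3, 0.2, -1.8]
opening: 0.0233
```

carry_out([
  [[0, 0, -0.003], 0],
  [[0.0005, 0, -0.0075], 0],
  [[0.001, 0, -0.0075], 0],
  [[0.002, 0, -0.0075], 0],
  [[0.0025, 0, -0.007], 0],
  [[0.0035, 0, -0.007], 0],
  [[0.004, 0, -0.0065], 0],
])

```text
time: 11.88
tool_pos: [0.5561, 0.0943, 0.0692]
tool_rot: [-3.135, 0.002, 1.83]
contact_force: [0.0, 0.1, -2.2]
opening: 0.0233
```

Run:
```python
from h import *
st(); snap("scene","s8",(290,150,500,370),2.5);snap("side","s8b",(150,160,360,320),3); st()
```

```text
t 11.88 [0.5561 0.0943 0.0692] [-3.135e+00  2.000e-03  1.830e+00] F [ 0.01  0.06 -2.22] op 0.0233 q [ 0.03  0.58  1.61 -0.    0.96 -0.22]
t 11.97 [0.5566 0.0947 0.0696] [-3.137e+00  2.000e-03  1.830e+00] F [-0.24 -0.19 -1.17] op 0.0235 q [ 0.03  0.58  1.61 -0.    0.96 -0.22]
```

View pics/s8.png

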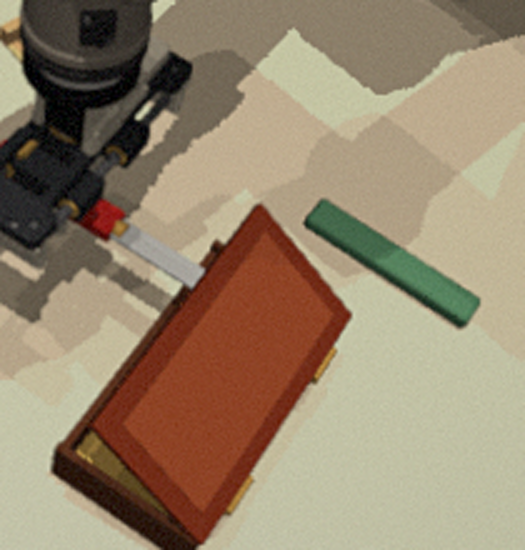

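View pics/s8b.png

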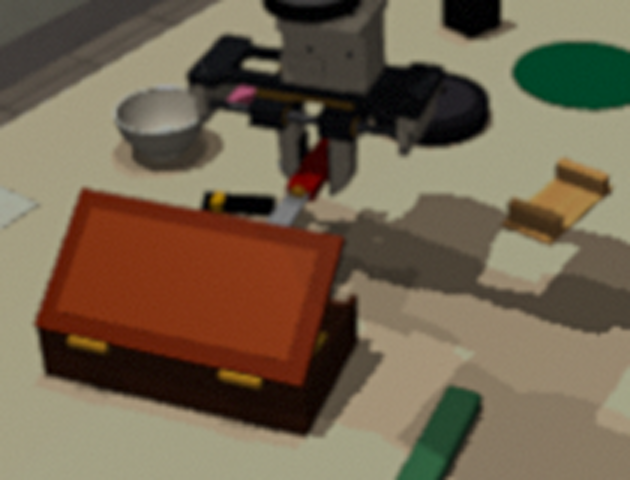

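carry_out([
  [[0.005, 0, -0.006], 0],
  [[0.005, 0, -0.006], 0],
  [[0.006, 0, -0.005], 0],
  [[0.006, 0, -0.005], 0],
  [[0.007, 0, -0.0035], 0],
  [[0.007, 0, -0.0035], 0],
  [[0.007, 0, -0.002], 0],
  [[0.007, 0, -0.002], 0],
])

```text
time: 12.98
tool_pos: [0.5428, 0.1462, 0.1043]
tool_rot: [-3.136, 0.002, 1.83]
contact_force: [0.0, -0.6, -2.0]
opening: 0.0237
```

Run:
```python
from h import *
s=st(); u=np.array([np.cos(1.83),np.sin(1.83),0]); v=np.array([-u[1],u[0],0])
C=np.array([.5585,.2525,0]); ya=s["tool_rot"][2]; tip=s["tool_pos"]+np.array([.145*np.cos(ya),.145*np.sin(ya),.0206])
print("tip in box",(tip-C)@u,(tip-C)@v,tip[2])
snap("scene","s9",(290,150,500,370),2.5)
```

```text
t 12.97 [0.5428 0.1462 0.1043] [-3.136e+00  2.000e-03  1.830e+00] F [ 0.02 -0.64 -2.01] op 0.0237 q [ 0.13  0.53  1.58 -0.    1.03 -0.13]
tip in box 0.04626817432832351 0.04244283730389551 0.12493816822629267
```

View pics/s9.png

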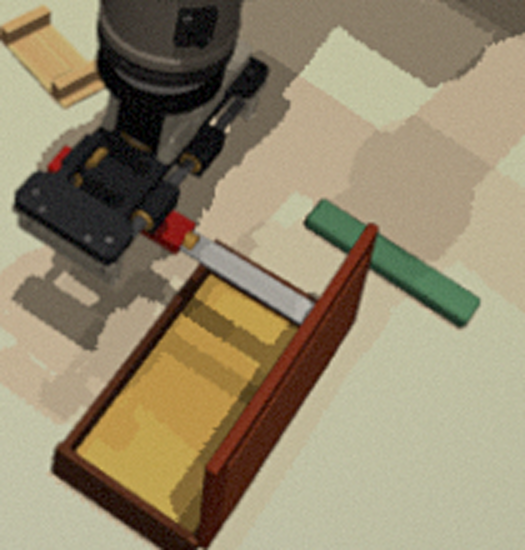

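carry_out([
  [[0.007, 0, 0], 0],
  [[0.007, 0, 0], 0],
  [[0.005, 0, 0], 0],
  [[0, 0, 0], 0],
  [[-0.01, 0, -0.005], 0],
  [[-0.03, 0, -0.01], 0],
  [[-0.04, 0, -0.005], 0],
  [[-0.05, 0, 0], 0],
  [[-0.04, 0, 0], 0],
  [[0, 0, 0], 0],
])

```text
time: 14.28
tool_pos: [0.584, -0.0055, 0.1276]
tool_rot: [-3.14, 0.003, 1.83]
contact_force: [0.7, 1.4, -0.4]
opening: 0.0236
```

Run:
```python
from h import *
s=st(); snap("scene","s10",(130,80,500,370),2); st()
# rest placement: knife grip point +10mm ahead of rest centre
r=np.array([.4248,-.0785]);ya=1.51
rows([r[0]+.01*np.cos(ya),r[1]+.01*np.sin(ya),.10],ya)
```

```text
t 14.28 [ 0.584  -0.0055  0.1276] [-3.14e+00  3.00e-03  1.83e+00] F [ 0.67  1.42 -0.36] op 0.0236 q [-0.14  0.54  1.49 -0.    1.11 -0.4 ]
t 14.32 [ 0.5835 -0.0041  0.1275] [-3.139e+00  3.000e-03  1.831e+00] F [-0.39 -0.26 -0.77] op 0.0238 q [-0.14  0.54  1.49 -0.    1.11 -0.4 ]
4 [[[-0.0054, -0.0423, 0.0069], 0.08], [[-0.0088, -0.0418, 0.0069], 0.08], [[-0.0121, -0.0409, 0.0069], 0.08], [[-0.0153, -0.0398, 0.0069], 0.08]]
```

View pics/s10.png

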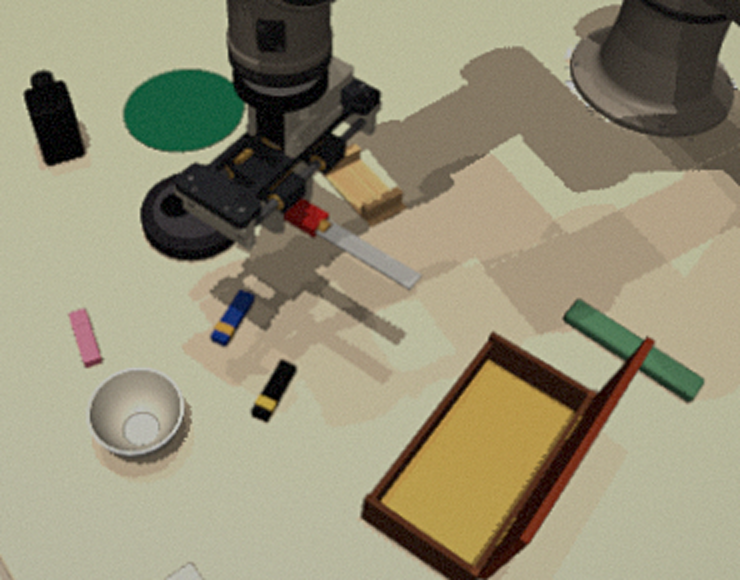

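carry_out([
  [[-0.0054, -0.042, 0.004], 0.08],
  [[-0.0088, -0.0418, 0.004], 0.08],
  [[-0.012, -0.041, 0.004], 0.08],
  [[-0.0153, -0.04, 0.004], 0.08],
  [[0, 0, 0], 0],
  [[0, 0, 0], 0],
])

```text
time: 15.08
tool_pos: [0.4209, -0.0656, 0.1124]
tool_rot: [3.14, 0.002, 1.506]
contact_force: [0.4, 0.2, -0.7]
opening: 0.0232
```

Run:
```python
from h import *
s=st(); i=eyes.camera_info("wrist");snap("wrist","w10",None,1.4);snap("scene","s11",(250,110,390,250),4); st()
r=np.array([.4248,-.0785]);ya=1.51
rows([r[0]+.01*np.cos(ya),r[1]+.01*np.sin(ya),.06],ya,n=3)
import pickle; pickle.dump((i,s),open("w10.pkl","wb"))
```

```text
t 15.07 [ 0.4209 -0.0656  0.1124] [3.140e+00 2.000e-03 1.506e+00] F [ 0.45  0.22 -0.66] op 0.0232 q [-0.33  0.31  1.94 -0.    0.89 -0.27]
t 15.18 [ 0.421  -0.0655  0.1121] [3.141e+00 2.000e-03 1.506e+00] F [ 1.07 -0.97 -0.88] op 0.0235 q [-0.33  0.31  1.94 -0.    0.89 -0.27]
3 [[[-0.0009, 0.0015, 0.0174], -0.001], [[-0.0009, 0.0015, 0.0174], -0.001], [[-0.0009, 0.0015, 0.0174], -0.001]]
```

View pics/w10.png

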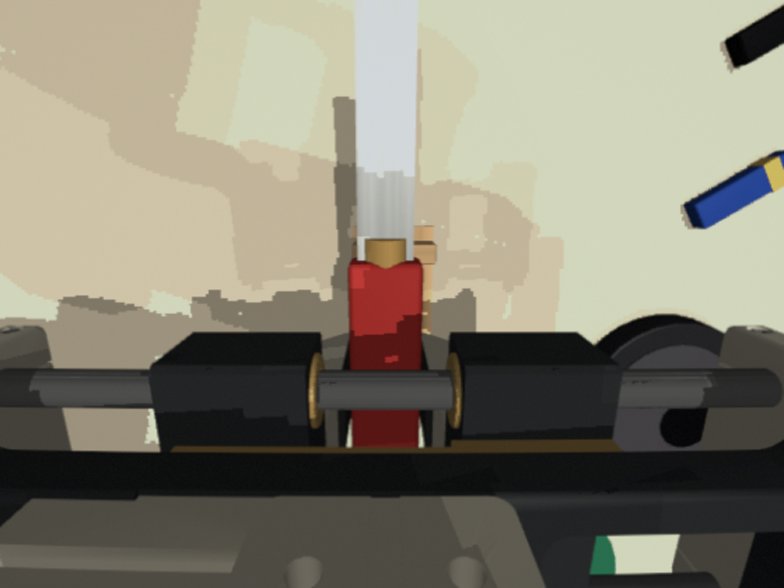

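View pics/s11.png

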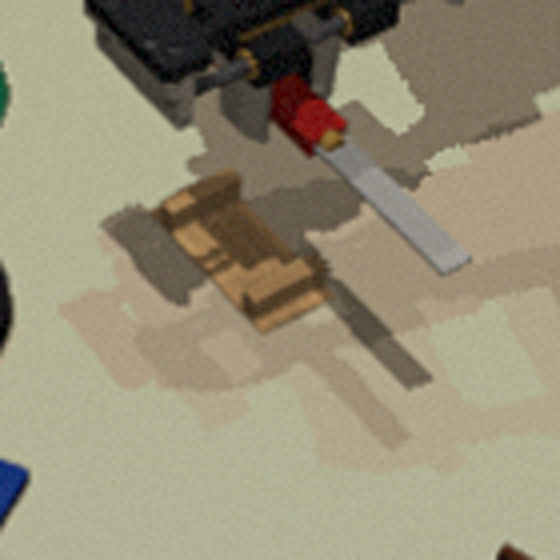

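Run:
```python
from h import *
f=lambda x,y,z: w("scene",(250+x/4-.3,110+y/4-.3),z)
for q in [(244,291),(322,260),(160,207),(238,174),(283,277),(200,190)]: print(f(*q,.02).round(4))
import pickle; i,s=pickle.load(open("w10.pkl","rb"))
g=lambda x,y,z: w("wrist",(x/1.4-.3,y/1.4-.3),z,i)
print("right end bar", g(436,252,.02))
```

```text
[ 0.4553 -0.0432  0.02  ]
[ 0.4063 -0.0349  0.02  ]
[ 0.4535 -0.1206  0.02  ]
[ 0.4015 -0.1145  0.02  ]
[ 0.4317 -0.0382  0.02  ]
[ 0.427  -0.1176  0.02  ]
right end bar [ 0.45226987 -0.0385639   0.02      ]
```

carry_out([
  [[-0.0005, 0.002, 0.018], 0],
  [[-0.0005, 0.002, 0.018], 0],
  [[-0.0005, 0.002, 0.018], 0],
  [[0, 0, 0.018], 0],
  [[0, 0, 0.016], 0],
  [[0, 0, 0.006], 0],
  [[0, 0, 0], 0],
  [[0, 0, 0], 0],
])

```text
time: 16.18
tool_pos: [0.4356, -0.0656, 0.016]
tool_rot: [3.133, 0.003, 1.516]
contact_force: [-0.8, -0.7, -0.2]
opening: 0.0239
```

carry_out([
  [[-0.001, -0.004, 0], 0],
  [[-0.001, -0.004, 0.001], 0],
  [[0, 0, 0.002], 0],
  [[0, 0, 0], 0],
  [[0, 0, 0], 0],
])

```text
time: 16.8
tool_pos: [0.4276, -0.0676, 0.014]
tool_rot: [3.131, 0.004, 1.516]
contact_force: [-0.5, 0.3, -1.5]
opening: 0.0232
```

carry_out([
  [[0, 0, 0.004], 0],
  [[0, 0, 0.003], 0],
  [[0, 0, 0], 0],
])

```text
time: 17.18
tool_pos: [0.4279, -0.0676, 0.0065]
tool_rot: [3.13, 0.004, 1.516]
contact_force: [-0.3, 0.0, -0.1]
opening: 0.024
```

Set down; release partly (fingers clear of the bars), and rise.

carry_out([
  [[0, 0, 0], 0],
  [[0, 0, 0], 0],
  [[0, 0, 0], 0],
  [[0, 0, 0], 0],
  [[0, 0, 0], 0],
], fingers=0.5)

```text
time: 17.8
tool_pos: [0.4282, -0.0677, 0.0067]
tool_rot: [3.13, 0.004, 1.516]
contact_force: [1.0, -0.9, 0.5]
opening: 0.0453
```

carry_out([
  [[0, 0, -0.01], 0],
  [[0, 0, -0.02], 0],
  [[0, 0, -0.03], 0],
  [[0, 0, -0.04], 0],
  [[0, 0, -0.04], 0],
  [[0, 0, 0], 0],
])

```text
time: 18.55
tool_pos: [0.4264, -0.067, 0.154]
tool_rot: [3.129, 0.004, 1.516]
contact_force: [-0.1, -0.8, 0.3]
opening: 0.0462
```

Run:
```python
from h import *
st(); snap("scene","s12",(130,80,500,370),2);s=st()
rows([.644,-.013,.16],.49)
```

```text
t 18.55 [ 0.4264 -0.067   0.154 ] [3.129 0.004 1.516] F [-0.12 -0.75  0.31] op 0.0462 q [-0.33  0.25  1.89 -0.    1.   -0.28]
t 18.6 [ 0.4254 -0.0667  0.1525] [3.132e+00 3.000e-03 1.516e+00] F [ 1.28 -0.14 -0.43] op 0.0461 q [-0.33  0.25  1.89 -0.    0.99 -0.28]
7 [[[0.0094, 0.0308, -0.0011], 0.147], [[0.0138, 0.0291, -0.0011], 0.147], [[0.0179, 0.0267, -0.0011], 0.147], [[0.0216, 0.0239, -0.0011], 0.147], [[0.0248, 0.0204, -0.0011], 0.147], [[0.0275, 0.0166, -0.0011], 0.147], [[0.0297, 0.0124, -0.0011], 0.147]]
```

View pics/s12.png

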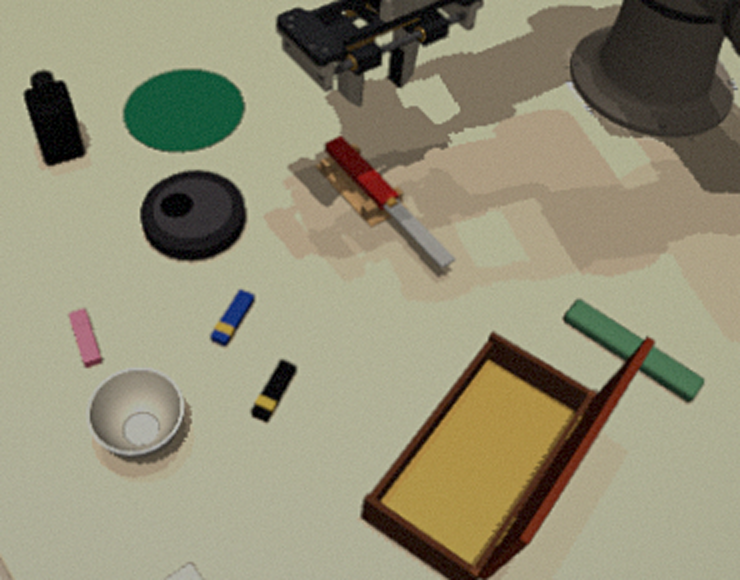

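carry_out([
  [[0.0094, 0.0308, 0], 0.147],
  [[0.0138, 0.0291, 0], 0.147],
  [[0.0179, 0.0267, 0], 0.147],
  [[0.0216, 0.0239, 0], 0.147],
  [[0.0248, 0.0204, 0], 0.147],
  [[0.0275, 0.0166, 0], 0.147],
  [[0.0297, 0.0124, 0], 0.147],
  [[0, 0, 0], 0],
  [[0, 0, 0], 0],
])

```text
time: 19.73
tool_pos: [0.6432, -0.0134, 0.1403]
tool_rot: [-3.136, 0.012, 0.454]
contact_force: [-0.4, -0.4, 1.2]
opening: 0.046
```

Run:
```python
from h import *
s=st(); i=eyes.camera_info("wrist");snap("wrist","w13",None,1.4); st()
import pickle; pickle.dump((i,s),open("w13.pkl","wb"))
rows([.6425,-.0135,.08],.49,n=4)
```

```text
t 19.73 [ 0.6432 -0.0134  0.1403] [-3.136  0.012  0.454] F [-0.37 -0.35  1.19] op 0.046 q [-0.14  0.64  1.28 -0.    1.24  0.98]
t 19.77 [ 0.6431 -0.0134  0.1404] [-3.136  0.012  0.454] F [ 1.01  0.14 -0.66] op 0.0459 q [-0.14  0.64  1.28 -0.    1.24  0.98]
4 [[[-0.0002, -0.0001, 0.0151], -0.009], [[-0.0002, -0.0001, 0.0151], -0.009], [[-0.0002, -0.0001, 0.0151], -0.009], [[-0.0002, -0.0001, 0.0151], -0.009]]
```

View pics/w13.png

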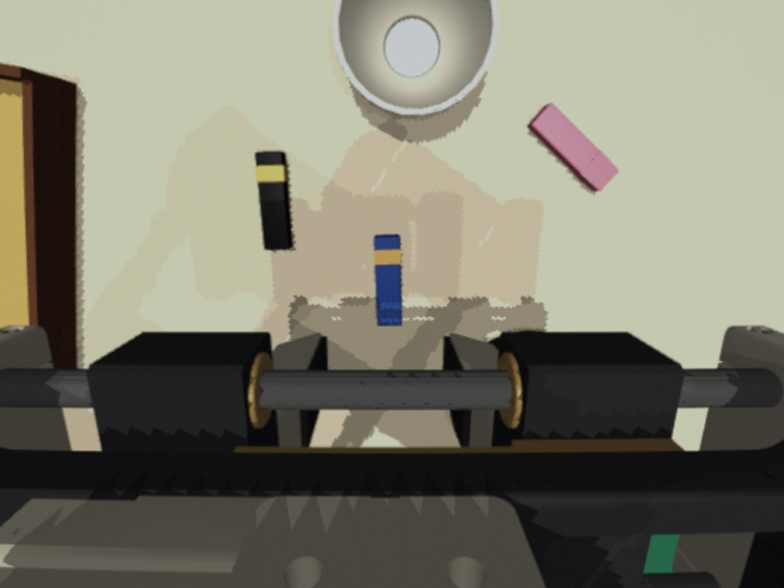

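Run:
```python
from h import *
import pickle; i,s=pickle.load(open("w13.pkl","rb"))
g=lambda x,y,z: w("wrist",(x/1.4-.3,y/1.4-.3),z,i)
for n,c in [("blue",[(374,235),(400,235),(402,325),(377,325)]),("black",[(256,153),(285,152),(292,247),(263,249)])]:
    P=[g(*q,.012) for q in c]; d=P[0]+P[1]-P[2]-P[3]; m=np.mean(P,0)
    print(n,m.round(4),"len",np.linalg.norm(d)/2,"wid",np.linalg.norm(P[0]-P[1]),"yaw",np.arctan2(d[1],d[0]))
    rows([m[0],m[1],.08],np.arctan2(d[1],d[0]),n=4)
```

```text
blue [ 0.6444 -0.0138  0.012 ] len 0.06360668778627239 wid 0.017379045317910694 yaw 0.4839658163780267
4 [[[0.0002, 0.0002, 0.0151], -0.008], [[0.0002, 0.0002, 0.0151], -0.008], [[0.0002, 0.0002, 0.0151], -0.008], [[0.0002, 0.0002, 0.0151], -0.008]]
black [0.6597 0.0774 0.012 ] len 0.06156585352690549 wid 0.018701254131520476 yaw 0.46415641882164305
4 [[[0.0137, -0.0186, 0.0151], -0.003], [[0.0137, -0.0186, 0.0151], -0.003], [[0.0138, -0.0185, 0.0151], -0.003], [[0.0138, -0.0185, 0.0151], -0.003]]
```

carry_out([
  [[0.0002, 0.0002, 0.025], -0.008],
  [[0.0002, 0.0002, 0.025], -0.008],
  [[0.0002, 0.0002, 0.025], -0.008],
  [[0.0002, 0.0002, 0.02], -0.008],
  [[0, 0, 0.02], 0],
  [[0, 0, 0], 0],
  [[0, 0, 0], 0],
])

```text
time: 20.65
tool_pos: [0.6375, -0.0158, 0.0247]
tool_rot: [-3.135, 0.013, 0.492]
contact_force: [0.5, 0.2, 1.4]
opening: 0.0458
```

carry_out([
  [[0.004, 0.001, 0.006], 0],
  [[0.003, 0, 0.006], 0],
  [[0, 0, 0.006], 0],
  [[0, 0, 0.002], 0],
  [[0, 0, 0], 0],
])

```text
time: 21.28
tool_pos: [0.6452, -0.0133, 0.0053]
tool_rot: [-3.137, 0.011, 0.492]
contact_force: [0.3, 0.5, -0.2]
opening: 0.0459
```

carry_out([
  [[0, 0, 0.002], 0],
  [[0, 0, 0], 0],
  [[0, 0, 0], 0],
  [[0, 0, 0], 0],
  [[0, 0, 0], 0],
  [[0, 0, 0], 0],
], fingers=1, grip_force=25)

```text
time: 22.02
tool_pos: [0.6454, -0.0134, 0.0035]
tool_rot: [-3.137, 0.01, 0.492]
contact_force: [0.2, -0.1, -0.2]
opening: 0.0174
```

carry_out([
  [[0, 0, -0.01], 0],
  [[0, 0, -0.02], 0],
  [[0, 0, -0.03], 0],
  [[0, 0, -0.03], 0],
  [[0, 0, -0.03], 0],
  [[0, 0, 0], 0],
])

```text
time: 22.78
tool_pos: [0.6472, -0.0133, 0.1305]
tool_rot: [-3.138, 0.008, 0.492]
contact_force: [0.2, 0.4, -0.7]
opening: 0.0178
```

Run:
```python
from h import *
s=st(); u=np.array([np.cos(1.83),np.sin(1.83)]); v=np.array([-u[1],u[0]])
C=np.array([.5585,.2525]); 
for b in (-.05,0): print(C-.006*u+b*v)
p=C-.006*u+.045*v
rows([p[0],p[1],.13],1.83,n=10)
```

```text
t 22.77 [ 0.6472 -0.0133  0.1305] [-3.138  0.008  0.492] F [ 0.18  0.43 -0.67] op 0.0178 q [-0.14  0.65  1.28 -0.    1.22  0.94]
[0.60836759 0.25951598]
[0.56003787 0.24670043]
10 [[[0.0002, -0.0281, 0.0], -0.134], [[0.004, -0.0278, 0.0], -0.134], [[0.0076, -0.027, 0.0], -0.134], [[0.0112, -0.0258, 0.0], -0.134], [[0.0145, -0.024, 0.0], -0.134], [[0.0176, -0.0219, 0.0], -0.134], [[0.0203, -0.0193, 0.0], -0.134], [[0.0227, -0.0165, 0.0], -0.134], [[0.0247, -0.0133, 0.0], -0.134], [[0.0263, -0.0099, 0.0], -0.134]]
```

carry_out([
  [[0.0002, -0.0281, 0], -0.134],
  [[0.004, -0.0278, 0], -0.134],
  [[0.0076, -0.027, 0], -0.134],
  [[0.0112, -0.0258, 0], -0.134],
  [[0.0145, -0.024, 0], -0.134],
  [[0.0176, -0.0219, 0], -0.134],
  [[0.02, -0.0193, 0], -0.134],
  [[0.022, -0.0165, 0], -0.134],
  [[0.023, -0.0133, 0], -0.134],
  [[0.024, -0.0099, 0], -0.134],
])

```text
time: 24.02
tool_pos: [0.5025, 0.2323, 0.1223]
tool_rot: [-3.118, -0.004, 1.872]
contact_force: [1.0, -0.2, -0.6]
opening: 0.0177
```

carry_out([
  [[0, 0, 0], 0],
  [[0, 0, 0], 0],
])

```text
time: 24.28
tool_pos: [0.501, 0.2329, 0.1209]
tool_rot: [-3.115, -0.004, 1.873]
contact_force: [0.2, -0.1, -0.4]
opening: 0.0179
```

```bash
cat >> h.py <<'E'
U=np.array([np.cos(1.83),np.sin(1.83)]); V=np.array([-U[1],U[0]]); BC=np.array([.5585,.2525])
def bp(x,y): return BC+x*U+y*V
def inbox(): 
    p=monitor.observe()["tool_pos"]; d=p[:2]-BC; print("tcp in box",(d@U).round(4),(d@V).round(4),p[2].round(4))
E
python3 - <<'E'
from h import *
s=st(); inbox(); snap("scene","s14",(230,100,500,370),2.2)
p=bp(-.012,.045); rows([*p,.08],1.83,n=4)
E
```

```text
t 24.27 [0.501  0.2329 0.1209] [-3.115 -0.004  1.873] F [ 0.18 -0.1  -0.44] op 0.0179 q [ 0.29  0.51  1.57  0.    1.09 -0.01]
tcp in box -0.0042 0.0606 0.1209
4 [[[-0.0021, 0.0038, 0.0102], 0.011], [[-0.0021, 0.0038, 0.0102], 0.011], [[-0.002, 0.0039, 0.0102], 0.011], [[-0.002, 0.0039, 0.0102], 0.011]]
```

View pics/s14.png

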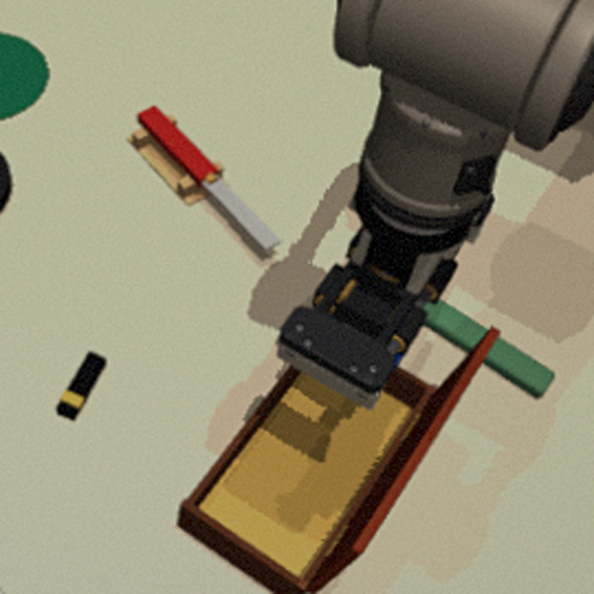

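carry_out([
  [[-0.003, 0.006, 0.01], 0.014],
  [[-0.003, 0.006, 0.01], 0.014],
  [[-0.002, 0.006, 0.01], 0.014],
  [[0, 0, 0.01], 0],
  [[0, 0, 0], 0],
  [[0, 0, 0], 0],
])

```text
time: 25.08
tool_pos: [0.5216, 0.2277, 0.076]
tool_rot: [-3.113, -0.003, 1.823]
contact_force: [0.2, 0.2, 0.0]
opening: 0.0173
```

Run:
```python
from h import *
s=st(); inbox(); p=bp(-.012,.042); rows([*p,.022],1.83,n=6)
```

```text
t 25.07 [0.5216 0.2277 0.076 ] [-3.113e+00 -3.000e-03  1.823e+00] F [0.21 0.23 0.04] op 0.0173 q [0.28 0.59 1.57 0.   1.01 0.02]
tcp in box -0.0145 0.0421 0.076
6 [[[0.0004, 0.0, 0.009], -0.001], [[0.0004, 0.0, 0.009], -0.001], [[0.0004, 0.0, 0.009], -0.001], [[0.0004, 0.0, 0.009], -0.001], [[0.0004, 0.0, 0.009], -0.001], [[0.0004, 0.0, 0.009], -0.001]]
```

carry_out([
  [[0.001, 0, 0.009], 0],
  [[0.001, 0, 0.009], 0],
  [[0.001, 0, 0.009], 0],
  [[0.001, 0, 0.008], 0],
  [[0, 0, 0.008], 0],
  [[0, 0, 0.006], 0],
  [[0, 0, 0], 0],
])

```text
time: 25.95
tool_pos: [0.5187, 0.2319, 0.0238]
tool_rot: [-3.113, -0.003, 1.823]
contact_force: [-0.2, 0.6, -0.7]
opening: 0.0178
```

Run:
```python
from h import *
s=st(); inbox(); snap("scene","s15",(280,130,500,370),2.5);snap("side","s15b",(130,120,380,330),3); st()
```

```text
t 25.95 [0.5187 0.2319 0.0238] [-3.113e+00 -3.000e-03  1.823e+00] F [-0.21  0.58 -0.66] op 0.0178 q [0.28 0.66 1.61 0.   0.9  0.03]
tcp in box -0.0097 0.0437 0.0238
t 26.05 [0.5192 0.232  0.0244] [-3.114e+00 -3.000e-03  1.823e+00] F [-0.08 -0.62 -0.82] op 0.0179 q [0.28 0.66 1.61 0.   0.9  0.03]
```

View pics/s15.png

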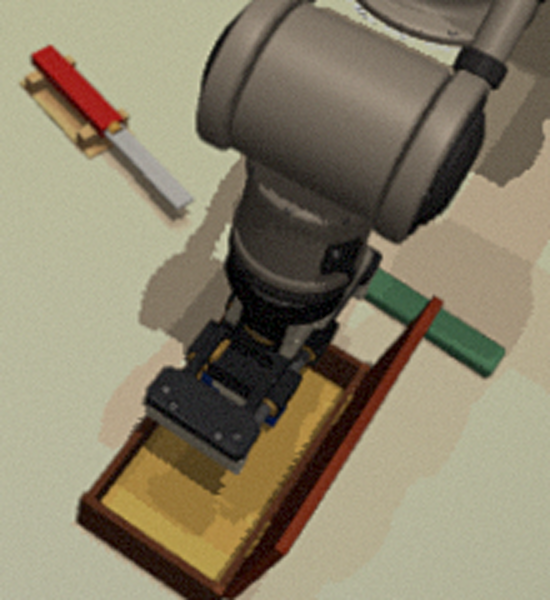

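View pics/s15b.png

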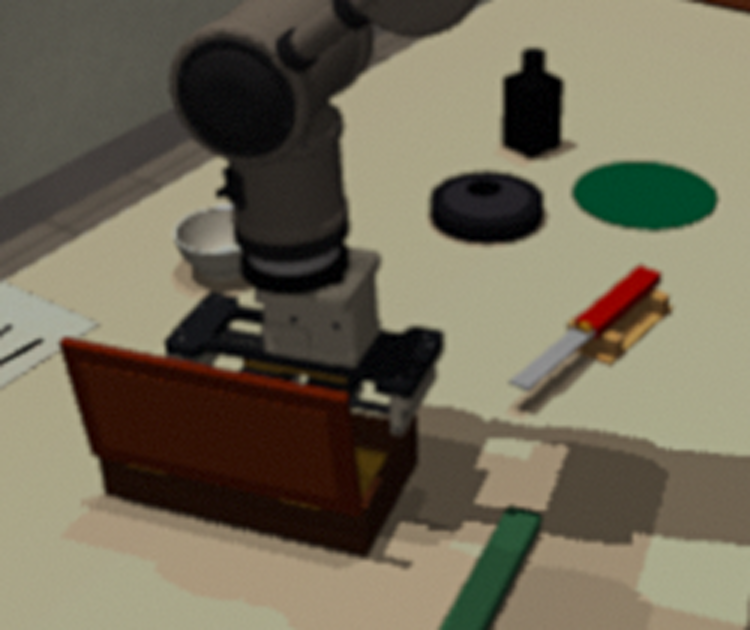

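carry_out([
  [[0, 0, 0.006], 0],
  [[0, 0, 0.006], 0],
  [[0, 0, 0], 0],
])

```text
time: 26.42
tool_pos: [0.5192, 0.232, 0.0121]
tool_rot: [-3.115, -0.003, 1.823]
contact_force: [-0.1, 0.3, -0.5]
opening: 0.0178
```

carry_out([
  [[0, 0, 0], 0],
  [[0, 0, 0], 0],
  [[0, 0, 0], 0],
  [[0, 0, 0], 0],
], fingers=0.65)

```text
time: 26.92
tool_pos: [0.5195, 0.2321, 0.0125]
tool_rot: [-3.116, -0.003, 1.823]
contact_force: [0.3, -0.4, 0.5]
opening: 0.0323
```

carry_out([
  [[0, 0, -0.01], 0],
  [[0, 0, -0.02], 0],
  [[0, 0, -0.03], 0],
  [[0, 0, -0.03], 0],
  [[0, 0, -0.03], 0],
  [[0, 0, 0], 0],
])

```text
time: 27.68
tool_pos: [0.5231, 0.2327, 0.1397]
tool_rot: [-3.119, -0.003, 1.823]
contact_force: [0.1, 0.0, -0.4]
opening: 0.0317
```

Run:
```python
from h import *
s=st(); inbox(); snap("wrist","w16"); rows([.6605,.079,.13],.47,n=10)
```

```text
t 27.68 [0.5231 0.2327 0.1397] [-3.119e+00 -3.000e-03  1.823e+00] F [ 0.14  0.01 -0.43] op 0.0317 q [0.28 0.52 1.49 0.   1.15 0.03]
tcp in box -0.01 0.0393 0.1397
10 [[[-0.0183, 0.0096, 0.0008], 0.135], [[-0.0169, 0.0119, 0.0008], 0.135], [[-0.0151, 0.0141, 0.0008], 0.135], [[-0.0131, 0.016, 0.0008], 0.135], [[-0.0108, 0.0176, 0.0008], 0.135], [[-0.0083, 0.0189, 0.0008], 0.135], [[-0.0057, 0.0199, 0.0008], 0.135], [[-0.0029, 0.0205, 0.0008], 0.135], [[-0.0001, 0.0207, 0.0008], 0.135], [[0.0026, 0.0205, 0.0008], 0.135]]
```

View pics/w16.png

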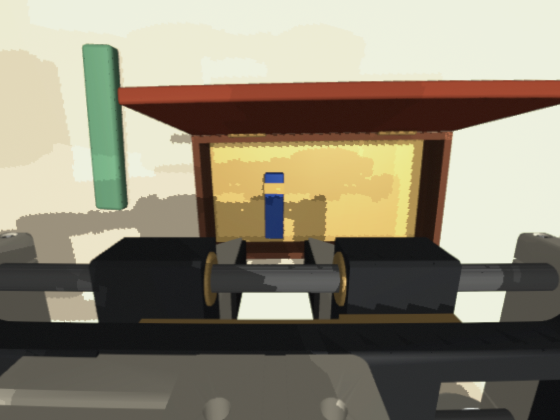

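Blue lies in the box. Now black.

carry_out([
  [[-0.0183, 0.0096, 0], 0.13],
  [[-0.0169, 0.0119, 0], 0.13],
  [[-0.0151, 0.0141, 0], 0.13],
  [[-0.0131, 0.016, 0], 0.13],
  [[-0.0108, 0.0176, 0], 0.13],
  [[-0.0083, 0.0189, 0], 0.13],
  [[-0.0057, 0.0199, 0], 0.13],
  [[-0.0029, 0.0205, 0], 0.13],
  [[0, 0.0207, 0], 0.13],
  [[0.0026, 0.0205, 0], 0.13],
])

```text
time: 28.98
tool_pos: [0.6569, 0.0754, 0.1206]
tool_rot: [-3.124, 0.047, 0.484]
contact_force: [0.1, 0.2, 0.2]
opening: 0.0319
```

carry_out([
  [[0, 0, 0], 0],
  [[0, 0, 0], 0],
])

```text
time: 29.22
tool_pos: [0.6557, 0.0748, 0.118]
tool_rot: [-3.121, 0.051, 0.486]
contact_force: [0.0, -0.0, 0.2]
opening: 0.032
```

Run:
```python
from h import *
s=st(); i=eyes.camera_info("wrist");snap("wrist","w17",None,1.4); st()
import pickle; pickle.dump((i,s),open("w17.pkl","wb"))
rows([.66,.078,.04],.465,n=4)
```

```text
t 29.23 [0.6557 0.0748 0.118 ] [-3.121  0.051  0.486] F [ 0.04 -0.04  0.15] op 0.032 q [ 0.    0.71  1.2  -0.01  1.29  1.09]
t 29.27 [0.6556 0.0748 0.118 ] [-3.121  0.051  0.486] F [ 0.01  0.71 -0.05] op 0.032 q [ 0.    0.71  1.2  -0.01  1.29  1.09]
4 [[[0.0013, -0.0002, 0.0195], 0.005], [[0.0013, -0.0002, 0.0195], 0.005], [[0.0013, -0.0002, 0.0195], 0.005], [[0.0013, -0.0002, 0.0195], 0.005]]
```

View pics/w17.png

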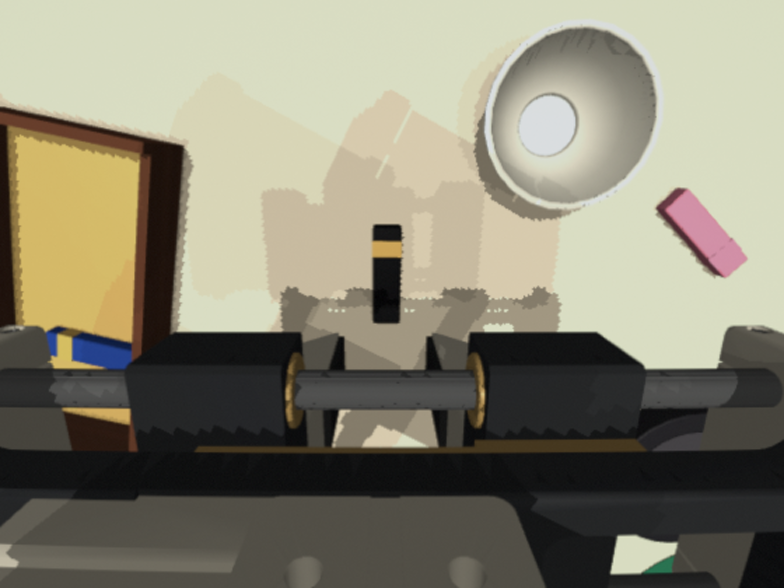

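Run:
```python
from h import *
from scipy.spatial.transform import Rotation as Ro
import pickle; i,s=pickle.load(open("w17.pkl","rb"))
g=lambda x,y,z: w("wrist",(x/1.4-.3,y/1.4-.3),z,i)
P=[g(*q,.012) for q in [(373,226),(402,226),(400,322),(373,322)]]; d=P[0]+P[1]-P[2]-P[3]; m=np.mean(P,0)
print(m.round(4),"len",np.linalg.norm(d)/2,"yaw",np.arctan2(d[1],d[0]))
T=Ro.from_euler('xyz',s["tool_rot"]).as_matrix(); print("tool z",T[:,2])
dd=T.T@(np.array([.6603,.0775,.003])-s["tool_pos"]); print("tool-frame delta",dd)
```

```text
[0.6602 0.0789 0.012 ] len 0.06256048091759916 yaw 0.47686934820932136
tool z [-0.05467958 -0.0059068  -0.99848648]
tool-frame delta [0.01122957 0.00211099 0.11451737]
```

carry_out([
  [[0.003, 0.0005, 0.022], 0],
  [[0.003, 0.0005, 0.022], 0],
  [[0.003, 0, 0.022], 0],
  [[0.002, 0, 0.018], 0],
  [[0, 0, 0.01], 0],
  [[0, 0, 0], 0],
  [[0, 0, 0], 0],
])

```text
time: 30.15
tool_pos: [0.6592, 0.0829, 0.0226]
tool_rot: [-3.121, 0.049, 0.498]
contact_force: [-0.4, 0.5, -0.4]
opening: 0.0321
```

```bash
cat >> h.py <<'E'
from scipy.spatial.transform import Rotation as Ro
def delta(p):
    s=st(); T=Ro.from_euler('xyz',s["tool_rot"]).as_matrix(); print("tool z",T[:,2].round(3),"tool-frame delta",(T.T@(np.array(p)-s["tool_pos"])).round(4))
E
python3 -c "
from h import *
delta([.6603,.0785,.003])"
```

```text
t 30.15 [0.6592 0.0829 0.0226] [-3.121  0.049  0.498] F [-0.43  0.46 -0.39] op 0.0321 q [ 0.01  0.82  1.27 -0.01  1.11  1.09]
tool z [-0.053 -0.006 -0.999] tool-frame delta [-0.0002  0.0048  0.0196]
```

carry_out([
  [[0, 0.0025, 0.003], 0.01],
  [[0, 0.002, 0.005], 0.01],
  [[0, 0, 0.005], 0],
  [[0, 0, 0.005], 0],
  [[0, 0, 0], 0],
])

```text
time: 30.78
tool_pos: [0.6613, 0.0782, 0.0047]
tool_rot: [-3.124, 0.047, 0.476]
contact_force: [-0.2, 0.3, 0.3]
opening: 0.0323
```

```bash
python3 -c "
from h import *
delta([.6603,.0785,.003])"
```

```text
t 30.77 [0.6613 0.0782 0.0047] [-3.124  0.047  0.476] F [-0.22  0.33  0.29] op 0.0323 q [ 0.01  0.84  1.28 -0.01  1.07  1.1 ]
tool z [-0.05  -0.006 -0.999] tool-frame delta [-0.0007 -0.0007  0.0018]
```

carry_out([
  [[0, 0, 0.001], 0],
  [[0, 0, 0], 0],
  [[0, 0, 0], 0],
  [[0, 0, 0], 0],
  [[0, 0, 0], 0],
], fingers=1)

```text
time: 31.4
tool_pos: [0.6615, 0.0783, 0.004]
tool_rot: [-3.124, 0.047, 0.476]
contact_force: [-0.7, -0.1, 0.1]
opening: 0.0175
```

carry_out([
  [[0, 0, -0.01], 0],
  [[0, 0, -0.02], 0],
  [[0, 0, -0.03], 0],
  [[0, 0, -0.03], 0],
  [[0, 0, -0.03], 0],
  [[0, 0, 0], 0],
  [[0, 0, 0], 0],
])

```text
time: 32.28
tool_pos: [0.6677, 0.079, 0.1303]
tool_rot: [-3.124, 0.046, 0.476]
contact_force: [0.2, 0.3, -1.4]
opening: 0.0177
```

```bash
python3 -c "
from h import *
st();rows([*bp(-.012,-.02),.13],1.83,n=10)"
```

```text
t 32.27 [0.6677 0.079  0.1303] [-3.124  0.046  0.476] F [ 0.2   0.28 -1.41] op 0.0177 q [ 0.01  0.72  1.15 -0.01  1.32  1.1 ]
10 [[[-0.0001, -0.0188, 0.0], -0.135], [[0.0025, -0.0187, 0.0], -0.135], [[0.005, -0.0182, 0.0], -0.135], [[0.0074, -0.0173, 0.0], -0.135], [[0.0096, -0.0162, 0.0], -0.135], [[0.0117, -0.0147, 0.0], -0.135], [[0.0136, -0.013, 0.0], -0.135], [[0.0152, -0.011, 0.0], -0.135], [[0.0166, -0.0089, 0.0], -0.135], [[0.0176, -0.0066, 0.0], -0.135]]
```

carry_out([
  [[0, -0.0185, 0], -0.13],
  [[0.0025, -0.0185, 0], -0.13],
  [[0.005, -0.018, 0], -0.13],
  [[0.0074, -0.017, 0], -0.13],
  [[0.0096, -0.016, 0], -0.13],
  [[0.0115, -0.0145, 0], -0.13],
  [[0.0125, -0.013, 0], -0.13],
  [[0.0135, -0.01, 0], -0.13],
  [[0.0135, -0.007, 0], -0.13],
  [[0.0135, -0.004, 0], -0.1],
])

```text
time: 33.52
tool_pos: [0.5784, 0.2378, 0.1182]
tool_rot: [-3.067, -0.006, 1.785]
contact_force: [0.4, -0.6, 0.1]
opening: 0.0178
```

carry_out([
  [[0, 0, 0], 0],
  [[0, 0, 0], 0],
])

```text
time: 33.78
tool_pos: [0.5771, 0.2379, 0.116]
tool_rot: [-3.063, -0.006, 1.783]
contact_force: [0.5, -0.1, 0.8]
opening: 0.0178
```

```bash
python3 -c "
from h import *
inbox();delta([*bp(-.012,-.02),.06]);rows([*bp(-.012,-.02),.06],1.83,n=5)"
```

```text
tcp in box -0.0189 -0.0142 0.116
t 33.77 [0.5771 0.2379 0.116 ] [-3.063 -0.006  1.783] F [ 0.51 -0.13  0.76] op 0.0178 q [0.26 0.66 1.3  0.01 1.25 0.05]
tool z [-0.078 -0.011 -0.997] tool-frame delta [0.0068 0.0098 0.0555]
5 [[[0.0014, 0.0011, 0.0112], -0.009], [[0.0014, 0.0011, 0.0112], -0.009], [[0.0014, 0.0011, 0.0112], -0.009], [[0.0014, 0.0011, 0.0112], -0.009], [[0.0014, 0.0011, 0.0112], -0.009]]
```

carry_out([
  [[0.0015, 0.003, 0.012], -0.012],
  [[0.0015, 0.003, 0.012], -0.012],
  [[0.0015, 0.001, 0.012], -0.012],
  [[0.0015, 0, 0.012], -0.01],
  [[0, 0, 0.012], 0],
  [[0, 0, 0.012], 0],
  [[0, 0, 0], 0],
  [[0, 0, 0], 0],
])

```text
time: 34.78
tool_pos: [0.5767, 0.2431, 0.0368]
tool_rot: [-3.061, -0.009, 1.828]
contact_force: [0.1, -0.4, -0.5]
opening: 0.0177
```

```bash
python3 -c "
from h import *
inbox();delta([*bp(-.01,-.015),.012])"
```

```text
tcp in box -0.0137 -0.0152 0.0368
t 34.77 [0.5767 0.2431 0.0368] [-3.061 -0.009  1.828] F [ 0.05 -0.45 -0.48] op 0.0177 q [0.27 0.75 1.36 0.01 1.1  0.01]
tool z [-0.08  -0.012 -0.997] tool-frame delta [0.0035 0.0018 0.0247]
```

carry_out([
  [[0.002, 0.001, 0.006], 0],
  [[0.002, 0.001, 0.007], 0],
  [[0, 0, 0.007], 0],
  [[0, 0, 0.004], 0],
  [[0, 0, 0], 0],
])

```text
time: 35.4
tool_pos: [0.5762, 0.2478, 0.0119]
tool_rot: [-3.063, -0.009, 1.828]
contact_force: [-0.6, -0.4, -0.7]
opening: 0.0175
```

carry_out([
  [[0, 0, 0], 0],
  [[0, 0, 0], 0],
  [[0, 0, 0], 0],
  [[0, 0, 0], 0],
], fingers=0.65)

```text
time: 35.9
tool_pos: [0.5767, 0.2478, 0.0126]
tool_rot: [-3.064, -0.009, 1.828]
contact_force: [0.6, 0.1, 0.2]
opening: 0.0323
```

carry_out([
  [[0, 0, -0.01], 0],
  [[0, 0, -0.02], 0],
  [[0, 0, -0.03], 0],
  [[0, 0, -0.03], 0],
  [[0, 0, -0.03], 0],
  [[0, 0, 0], 0],
])

```text
time: 36.65
tool_pos: [0.5869, 0.2493, 0.1395]
tool_rot: [-3.067, -0.009, 1.828]
contact_force: [-0.0, -0.5, 0.8]
opening: 0.0321
```

```bash
python3 -c "
from h import *
inbox();delta([*bp(-.0,-.0),.2]);snap('wrist','w18');snap('scene','s18',(130,80,500,370),2)"
```

```text
tcp in box -0.0104 -0.0267 0.1395
t 36.65 [0.5869 0.2493 0.1395] [-3.067 -0.009  1.828] F [-0.01 -0.52  0.81] op 0.0321 q [0.28 0.66 1.23 0.01 1.32 0.02]
tool z [-0.075 -0.01  -0.997] tool-frame delta [ 0.0109 -0.0311 -0.0582]
```

View pics/w18.png

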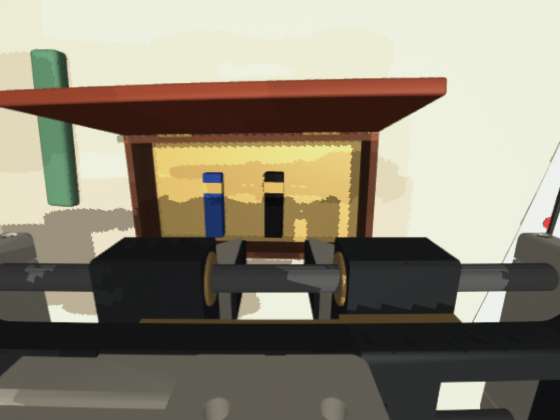

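View pics/s18.png

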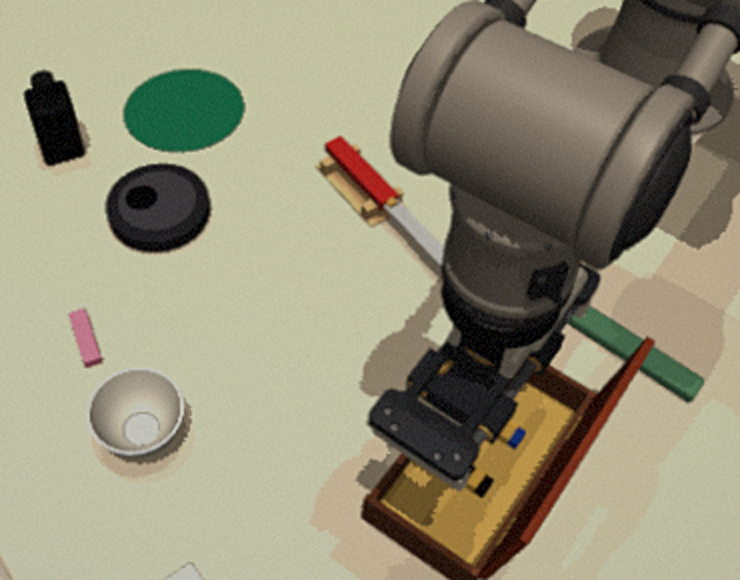

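carry_out([
  [[0, 0, -0.03], 0],
  [[0, -0.005, -0.03], 0],
  [[0, -0.005, -0.02], 0],
  [[0.02, -0.005, 0], 0],
  [[0.03, 0, 0], 0],
  [[0.03, 0, 0], 0],
  [[0.03, 0, 0], 0],
  [[0.01, 0, 0], 0],
  [[0, 0, 0], 0],
], fingers=1)

```text
time: 37.88
tool_pos: [0.5363, 0.3676, 0.2033]
tool_rot: [-3.032, -0.007, 1.829]
contact_force: [0.7, -1.2, 0.1]
opening: 0.0007
```

```bash
python3 -c "
from h import *
inbox();delta([*bp(.115,-.0),.12])"
```

```text
tcp in box 0.117 -0.0081 0.2033
t 37.88 [0.5363 0.3676 0.2033] [-3.032 -0.007  1.829] F [ 0.71 -1.21  0.14] op 0.0007 q [0.47 0.66 1.06 0.03 1.52 0.21]
tool z [-0.108 -0.021 -0.994] tool-frame delta [-0.0026  0.0011  0.0837]
```

carry_out([
  [[0, 0, 0.02], 0],
  [[0, 0, 0.02], 0],
  [[0, 0, 0.02], 0],
  [[0, 0, 0.015], 0],
  [[0, 0, 0], 0],
])

```text
time: 38.5
tool_pos: [0.5288, 0.3614, 0.1245]
tool_rot: [-3.029, -0.005, 1.825]
contact_force: [1.0, -0.1, -0.7]
opening: 0.0005
```

```bash
python3 -c "
from h import *
inbox();delta([*bp(.1,-.0),.12]);snap('side','s19',(130,60,380,330),2.2);st()"
```

```text
tcp in box 0.1129 0.0008 0.1245
t 38.5 [0.5288 0.3614 0.1245] [-3.029 -0.005  1.825] F [ 1.02 -0.06 -0.66] op 0.0005 q [0.47 0.7  1.21 0.03 1.34 0.2 ]
tool z [-0.11  -0.023 -0.994] tool-frame delta [-0.0129  0.0014  0.0043]
t 38.55 [0.5293 0.3617 0.1254] [-3.031 -0.005  1.825] F [ 0.62 -0.6  -0.3 ] op 0.0005 q [0.47 0.7  1.21 0.03 1.34 0.2 ]
```

View pics/s19.png

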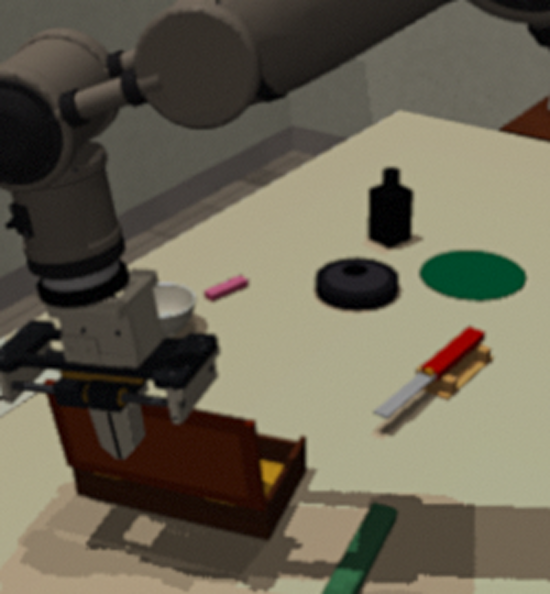

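carry_out([
  [[-0.008, 0, 0], 0],
  [[-0.008, 0, 0], 0],
  [[-0.008, 0, 0], 0],
  [[-0.008, 0, 0], 0],
  [[-0.008, 0, 0], 0],
  [[-0.008, 0, 0.001], 0],
])

```text
time: 39.3
tool_pos: [0.5437, 0.3128, 0.1273]
tool_rot: [-3.037, -0.007, 1.825]
contact_force: [0.7, 0.2, 0.5]
opening: 0.0005
```

```bash
python3 -c "
from h import *
inbox();st();snap('side','s20',(130,60,380,330),2.2);st()"
```

```text
tcp in box 0.0621 -0.0012 0.1273
t 39.3 [0.5437 0.3128 0.1273] [-3.037 -0.007  1.825] F [0.65 0.21 0.52] op 0.0005 q [0.39 0.67 1.25 0.02 1.32 0.13]
t 39.35 [0.544  0.3117 0.127 ] [-3.036 -0.006  1.824] F [ 0.94 -0.59  0.16] op 0.0006 q [0.39 0.67 1.26 0.02 1.32 0.13]
```

View pics/s20.png

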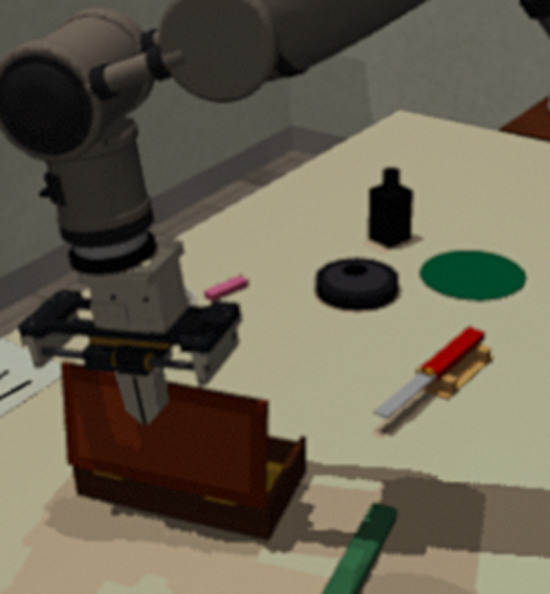

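carry_out([
  [[-0.0125, 0, 0.002], 0],
  [[-0.012, 0, 0.0045], 0],
  [[-0.011, 0, 0.006], 0],
  [[-0.01, 0, 0.0075], 0],
  [[-0.009, 0, 0.009], 0],
  [[-0.0075, 0, 0.01], 0],
])

```text
time: 40.1
tool_pos: [0.5565, 0.2465, 0.0852]
tool_rot: [-3.037, -0.006, 1.824]
contact_force: [-0.0, 0.3, 1.3]
opening: 0.0003
```

```bash
python3 -c "
from h import *
inbox();st();snap('side','s21',(130,60,380,330),2.2);st()"
```

```text
tcp in box -0.0053 0.0034 0.0852
t 40.1 [0.5565 0.2465 0.0852] [-3.037 -0.006  1.824] F [-0.04  0.34  1.34] op 0.0003 q [0.29 0.68 1.36 0.01 1.2  0.03]
t 40.15 [0.5558 0.2453 0.0836] [-3.034 -0.005  1.824] F [-0.27 -1.53 -1.83] op 0.0004 q [0.28 0.69 1.36 0.01 1.2  0.03]
```

View pics/s21.png

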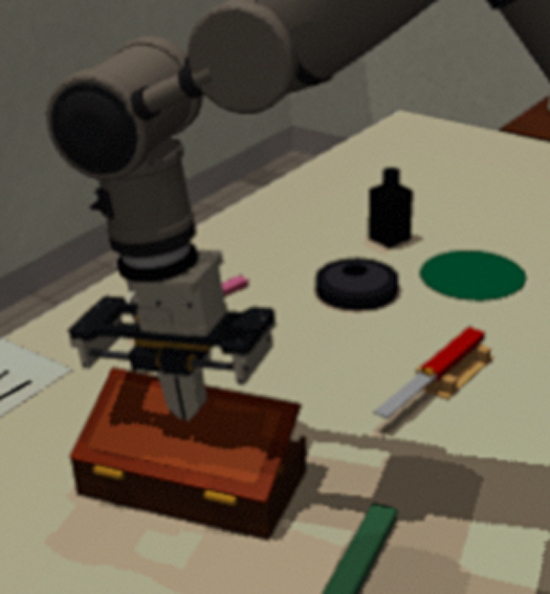

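carry_out([
  [[-0.008, 0, 0.009], 0],
  [[-0.006, 0, 0.009], 0],
  [[-0.005, 0, 0.008], 0],
  [[-0.003, 0, 0.004], 0],
  [[0, 0, 0.003], 0],
])

```text
time: 40.78
tool_pos: [0.5578, 0.224, 0.0528]
tool_rot: [-3.035, -0.009, 1.824]
contact_force: [-7.0, -4.3, 28.4]
opening: 0.0003
```

```bash
python3 -c "
from h import *
inbox();st()"
```

```text
tcp in box -0.0274 0.008 0.0528
t 40.77 [0.5578 0.224  0.0528] [-3.035 -0.009  1.824] F [-7.   -4.3  28.44] op 0.0003 q [ 0.25  0.71  1.41  0.01  1.13 -0.01]
```

carry_out([
  [[0, 0, -0.005], 0],
  [[0, 0, -0.02], 0],
  [[0, 0, -0.03], 0],
  [[0, 0, -0.03], 0],
  [[0, 0, -0.02], 0],
  [[0, 0, 0], 0],
])

```text
time: 41.52
tool_pos: [0.5691, 0.2257, 0.1601]
tool_rot: [-3.036, -0.008, 1.824]
contact_force: [-0.0, 0.3, -1.5]
opening: 0.0007
```

```bash
python3 -c "
from h import *
st();snap('side','s22',(150,180,360,330),3);snap('scene','s22b',(130,80,500,370),2);delta([.45,-.07,.15]);rows([.45,-.07,.15],1.51)"
```

```text
t 41.52 [0.5691 0.2257 0.1601] [-3.036 -0.008  1.824] F [-0.03  0.28 -1.5 ] op 0.0007 q [ 0.25  0.62  1.26  0.01  1.37 -0.01]
t 41.62 [0.5679 0.2254 0.1581] [-3.032 -0.008  1.824] F [0.82 0.42 0.11] op 0.0003 q [ 0.25  0.62  1.26  0.01  1.37 -0.01]
tool z [-0.108 -0.02  -0.994] tool-frame delta [-0.2564 -0.1865  0.0266]
7 [[[-0.0366, -0.0269, 0.0012], 0.045], [[-0.0378, -0.0252, 0.0012], 0.045], [[-0.0389, -0.0235, 0.0012], 0.045], [[-0.0399, -0.0217, 0.0012], 0.045], [[-0.0408, -0.0199, 0.0012], 0.045], [[-0.0417, -0.0181, 0.0012], 0.045], [[-0.0425, -0.0162, 0.0012], 0.045]]
```

View pics/s22.png

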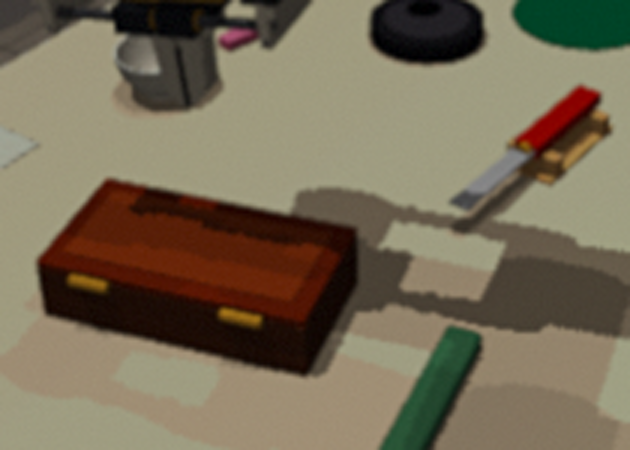

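View pics/s22b.png

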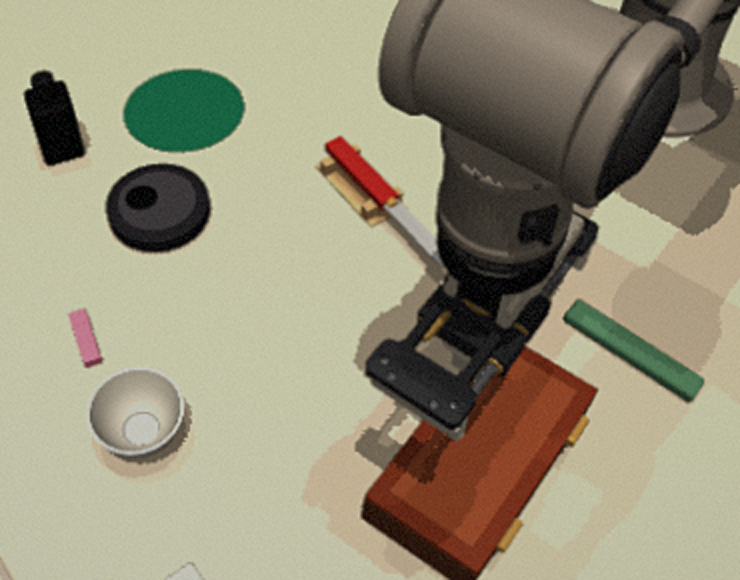

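carry_out([
  [[-0.0366, -0.027, 0], 0.045],
  [[-0.038, -0.025, 0], 0.045],
  [[-0.039, -0.0235, 0], 0.045],
  [[-0.04, -0.0217, 0], 0.045],
  [[-0.041, -0.02, 0], 0.045],
  [[-0.042, -0.018, 0], 0.045],
  [[-0.03, -0.016, 0], 0.03],
  [[0, 0, 0], 0],
])

```text
time: 42.62
tool_pos: [0.4411, -0.0653, 0.1663]
tool_rot: [-3.016, 0.026, 1.519]
contact_force: [-0.0, -0.1, 0.2]
opening: 0.0003
```

```bash
python3 -c "
from h import *
delta([.4265,-.07,.25])"
```

```text
t 42.62 [ 0.4411 -0.0653  0.1663] [-3.016  0.026  1.519] F [-0.   -0.09  0.25] op 0.0003 q [-0.28  0.33  1.73 -0.06  1.2  -0.2 ]
tool z [-0.126 -0.019 -0.992] tool-frame delta [-0.0076 -0.0246 -0.0811]
```

carry_out([
  [[0, 0, -0.06], 0],
  [[0, 0, -0.06], 0],
  [[0, 0, 0], 0],
  [[0, 0, 0], 0],
])

```text
time: 43.12
tool_pos: [0.456, -0.0601, 0.284]
tool_rot: [-3.007, 0.022, 1.522]
contact_force: [-0.4, 0.3, 0.3]
opening: 0.0004
```

carry_out([
  [[0, 0, 0.06], 0],
  [[0, 0, 0.06], 0],
  [[0, 0, 0], 0],
  [[0, 0, 0], 0],
])

```text
time: 43.62
tool_pos: [0.4389, -0.0599, 0.1603]
tool_rot: [-3.003, 0.02, 1.524]
contact_force: [0.1, -0.4, 0.5]
opening: 0.0001
```

carry_out([
  [[0, -0.03, 0], 0],
  [[0, -0.03, 0], 0],
  [[0, 0, 0], 0],
  [[0, 0, 0], 0],
])

```text
time: 44.12
tool_pos: [0.3844, -0.0581, 0.1751]
tool_rot: [-3.017, 0.023, 1.525]
contact_force: [0.7, 0.3, 0.0]
opening: 0.0004
```

carry_out([
  [[0, 0.03, 0], 0],
  [[0, 0.03, 0], 0],
  [[0, 0, 0], 0],
  [[0, 0, 0], 0],
])

```text
time: 44.62
tool_pos: [0.4493, -0.0615, 0.1695]
tool_rot: [-3.022, 0.025, 1.525]
contact_force: [-0.6, 0.5, 1.5]
opening: 0.0004
```

carry_out([
  [[0, -0.06, 0], 0],
  [[0, 0, 0], 0],
  [[0, 0, 0], 0],
  [[0, 0.06, 0], 0],
  [[0, 0, 0], 0],
  [[0, 0, 0], 0],
])

```text
time: 45.38
tool_pos: [0.4478, -0.0612, 0.1685]
tool_rot: [-3.018, 0.024, 1.525]
contact_force: [-0.2, 0.4, -0.2]
opening: 0.0005
```

carry_out([
  [[0, -0.02, 0], 0],
  [[0, -0.02, 0], 0],
  [[0, -0.02, 0], 0],
  [[0, 0.02, 0], 0],
  [[0, 0.02, 0], 0],
  [[0, 0.02, 0], 0],
  [[0, 0, 0], 0],
])

```text
time: 46.25
tool_pos: [0.4443, -0.061, 0.172]
tool_rot: [-3.023, 0.025, 1.524]
contact_force: [-0.4, 1.0, -0.6]
opening: 0.0006
```

carry_out([
  [[0, -0.04, 0], 0],
  [[0, 0, 0], 0],
  [[0, 0.01, 0], 0],
  [[0, 0.01, 0], 0],
  [[0, 0.01, 0], 0],
  [[0, 0.01, 0], 0],
  [[0, 0, 0], 0],
])

```text
time: 47.12
tool_pos: [0.4459, -0.0611, 0.1721]
tool_rot: [-3.024, 0.026, 1.525]
contact_force: [-1.4, 0.1, 0.5]
opening: 0.0004
```

carry_out([
  [[0, -0.03, 0], 0],
  [[0, -0.03, 0], 0],
  [[0, 0, 0], 0],
  [[0, 0.03, 0], 0],
  [[0, 0.03, 0], 0],
  [[0, 0, 0], 0],
])

```text
time: 47.88
tool_pos: [0.448, -0.0612, 0.1715]
tool_rot: [-3.025, 0.026, 1.525]
contact_force: [0.2, -0.1, 0.2]
opening: 0.0003
```

carry_out([
  [[0, -0.03, 0], 0],
  [[0, -0.03, 0], 0],
  [[0, 0.03, 0], 0],
  [[0, 0.03, 0], 0],
  [[0, -0.03, 0], 0],
  [[0, -0.03, 0], 0],
  [[0, 0.03, 0], 0],
  [[0, 0.03, 0], 0],
  [[0, 0, 0], 0],
])

```text
time: 49.0
tool_pos: [0.4427, -0.0602, 0.1697]
tool_rot: [-3.017, 0.025, 1.525]
contact_force: [-0.0, 0.2, 0.4]
opening: 0.0007
```

carry_out([
  [[0, 0, 0.02], 0],
  [[0, 0, 0.02], 0],
  [[0, 0, 0.02], 0],
  [[0, 0, -0.02], 0],
  [[0, 0, -0.02], 0],
  [[0, 0, -0.02], 0],
  [[0, 0, 0], 0],
])

```text
time: 49.88
tool_pos: [0.4347, -0.059, 0.1694]
tool_rot: [-3.009, 0.024, 1.526]
contact_force: [0.1, 0.0, -0.8]
opening: 0.0005
```

carry_out([
  [[0, 0.05, -0.01], 0],
  [[0, 0.06, -0.01], 0],
  [[0, 0.06, -0.01], 0],
  [[0, 0.06, 0], 0],
  [[0, 0.06, 0], 0],
  [[0, 0.05, 0], 0],
  [[0, 0, 0], 0],
])

```text
time: 50.75
tool_pos: [0.7723, -0.0747, 0.1393]
tool_rot: [-2.991, 0.022, 1.525]
contact_force: [-0.7, -0.2, -1.6]
opening: 0.0001
```

```bash
python3 -c "
from h import *
delta([.75,-.07,.2])"
```

```text
t 50.75 [ 0.7723 -0.0747  0.1393] [-2.991  0.022  1.525] F [-0.75 -0.19 -1.56] op 0.0001 q [-0.18  1.05  0.46 -0.04  1.78 -0.14]
tool z [-0.151 -0.015 -0.988] tool-frame delta [ 0.0024 -0.0314 -0.0566]
```

carry_out([
  [[0, 0.04, -0.03], 0],
  [[0, 0.04, -0.03], 0],
  [[0, 0.05, -0.02], 0],
  [[0, 0.05, -0.01], 0],
  [[0, 0, 0], 0],
])

```text
time: 51.38
tool_pos: [0.8278, -0.0728, 0.1554]
tool_rot: [-3.071, 0.024, 1.525]
contact_force: [0.2, -0.0, 0.4]
opening: 0.0005
```

```bash
python3 -c "
from h import *
delta([.75,-.07,.2])"
```

```text
t 51.38 [ 0.8278 -0.0728  0.1554] [-3.071  0.024  1.525] F [ 0.18 -0.04  0.43] op 0.0005 q [-0.17  1.21  0.05 -0.04  1.95 -0.13]
tool z [-0.071 -0.021 -0.997] tool-frame delta [-0.0019 -0.0808 -0.039 ]
```

carry_out([
  [[0, 0.02, 0], 0],
  [[0, 0.02, 0], 0],
  [[0, 0.02, 0], 0],
  [[0, 0, 0], 0],
])

```text
time: 51.88
tool_pos: [0.8453, -0.0726, 0.1415]
tool_rot: [-3.113, 0.026, 1.525]
contact_force: [-0.5, -0.2, -0.0]
opening: 0.0001
```

```bash
python3 -c "
from h import *
delta([.75,-.07,.2])"
```

```text
t 51.88 [ 0.8453 -0.0726  0.1415] [-3.113  0.026  1.525] F [-0.5  -0.19 -0.02] op 0.0001 q [-0.16  1.23  0.04 -0.03  1.9  -0.13]
tool z [-0.03  -0.025 -0.999] tool-frame delta [-0.0033 -0.0969 -0.0557]
```

```bash
python3 -c "
from h import *
print(monitor.observe()['qpos'])"
```

```text
[-0.16471974  1.23190088  0.03794867 -0.0311063   1.8966852  -0.12831077]
```

carry_out([
  [[0, -0.01, -0.005], 0],
  [[0, -0.03, -0.01], 0],
  [[0, -0.04, -0.01], 0],
  [[0, -0.04, 0], 0],
  [[0, -0.03, 0], 0],
  [[0, 0, 0], 0],
  [[0, 0, 0], 0],
])

```text
time: 52.75
tool_pos: [0.6915, -0.065, 0.1691]
tool_rot: [-3.114, 0.027, 1.525]
contact_force: [0.8, 0.3, -0.2]
opening: 0.0004
```

```bash
python3 -c "
from h import *
delta([.43,-.07,.2]);rows([.43,-.075,.12],1.51)"
```

```text
t 52.75 [ 0.6915 -0.065   0.1691] [-3.114  0.027  1.525] F [ 0.79  0.28 -0.24] op 0.0004 q [-0.19  0.72  1.04 -0.03  1.41 -0.14]
tool z [-0.028 -0.025 -0.999] tool-frame delta [-0.0179 -0.2617 -0.0233]
6 [[[-0.0037, -0.0435, 0.0082], 0.002], [[-0.0038, -0.0434, 0.0082], 0.002], [[-0.0039, -0.0434, 0.0082], 0.002], [[-0.004, -0.0434, 0.0082], 0.002], [[-0.0041, -0.0434, 0.0082], 0.002], [[-0.0042, -0.0434, 0.0082], 0.002]]
```

carry_out([
  [[-0.0037, -0.0435, 0.003], 0],
  [[-0.0038, -0.0434, 0.003], 0],
  [[-0.0039, -0.0434, 0.003], 0],
  [[-0.002, -0.0434, 0.003], 0],
  [[0, -0.0434, 0.005], 0],
  [[0, -0.038, 0.005], 0],
  [[0, 0, 0], 0],
  [[0, 0, 0], 0],
], fingers=0.4)

```text
time: 53.75
tool_pos: [0.4402, -0.0698, 0.1518]
tool_rot: [-3.123, 0.028, 1.525]
contact_force: [0.1, 0.2, -0.8]
opening: 0.0551
```

Run:
```python
from h import *
st();i=eyes.camera_info("wrist");snap("wrist","w23",(150,0,560,300),1.9);snap("scene","s23",(250,110,390,250),4); s=st()
import pickle; pickle.dump((i,s),open("w23.pkl","wb"))
delta([.427,-.068,.006])
```

```text
t 53.75 [ 0.4402 -0.0698  0.1518] [-3.123  0.028  1.525] F [ 0.11  0.24 -0.84] op 0.0551 q [-0.31  0.29  1.83 -0.04  1.03 -0.24]
t 53.85 [ 0.4398 -0.0696  0.1514] [-3.122  0.028  1.525] F [ 0.22 -1.34  0.29] op 0.0552 q [-0.31  0.29  1.83 -0.04  1.03 -0.24]
t 53.85 [ 0.4398 -0.0696  0.1514] [-3.122  0.028  1.525] F [ 0.22 -1.34  0.29] op 0.0552 q [-0.31  0.29  1.83 -0.04  1.03 -0.24]
tool z [-0.021 -0.027 -0.999] tool-frame delta [ 0.0051 -0.01    0.1456]
```

View pics/w23.png

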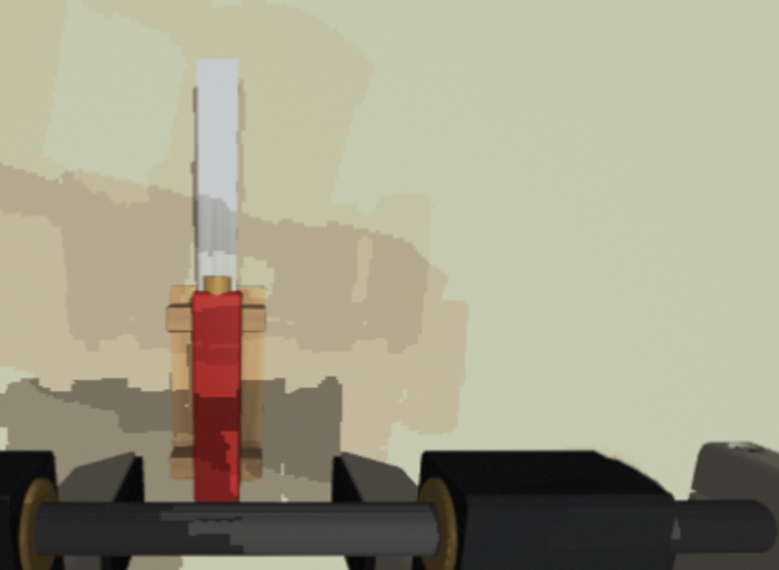

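View pics/s23.png

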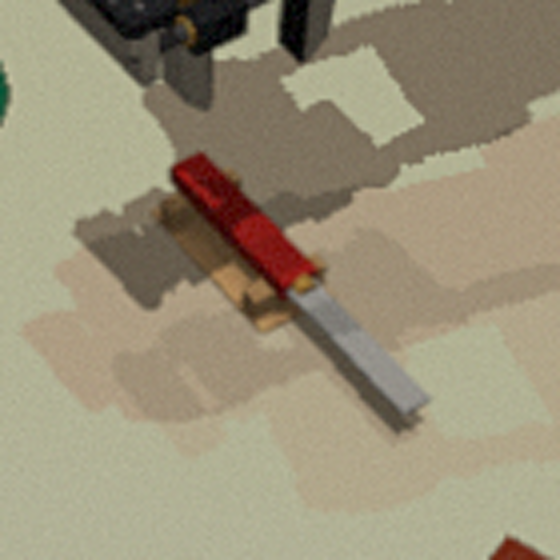

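carry_out([
  [[0.001, -0.004, 0.025], 0.005],
  [[0.001, -0.004, 0.025], 0.005],
  [[0.001, -0.004, 0.025], 0.005],
  [[0, 0, 0.02], 0],
  [[0, 0, 0], 0],
  [[0, 0, 0], 0],
])

```text
time: 54.6
tool_pos: [0.434, -0.0701, 0.0544]
tool_rot: [-3.129, 0.03, 1.511]
contact_force: [-0.2, 0.1, -0.2]
opening: 0.0548
```

Run:
```python
from h import *
delta([.427,-.068,.006])
```

```text
t 54.6 [ 0.434  -0.0701  0.0544] [-3.129  0.03   1.511] F [-0.19  0.11 -0.18] op 0.0548 q [-0.31  0.43  1.96 -0.05  0.75 -0.22]
tool z [-0.015 -0.029 -0.999] tool-frame delta [ 0.0031 -0.0065  0.0484]
```

carry_out([
  [[0.001, -0.005, 0.005], 0],
  [[0.001, -0.004, 0.01], 0],
  [[0.001, -0.001, 0.01], 0],
  [[0, 0, 0.01], 0],
  [[0, 0, 0.005], 0],
  [[0, 0, 0], 0],
  [[0, 0, 0], 0],
])

```text
time: 55.48
tool_pos: [0.4243, -0.0678, 0.0129]
tool_rot: [-3.131, 0.031, 1.511]
contact_force: [-0.7, -1.0, -0.7]
opening: 0.0551
```

Run:
```python
from h import *
delta([.427,-.068,.0065])
```

```text
t 55.48 [ 0.4243 -0.0678  0.0129] [-3.131  0.031  1.511] F [-0.67 -0.96 -0.67] op 0.0551 q [-0.31  0.5   2.02 -0.06  0.62 -0.21]
tool z [-0.012 -0.03  -0.999] tool-frame delta [0.0002 0.0028 0.0064]
```

carry_out([
  [[0, 0.0025, 0.003], 0],
  [[0, 0, 0.003], 0],
  [[0, 0, 0], 0],
])

```text
time: 55.85
tool_pos: [0.4274, -0.0683, 0.0069]
tool_rot: [-3.133, 0.031, 1.511]
contact_force: [-0.4, -0.2, -0.6]
opening: 0.0549
```

carry_out([
  [[0, 0, 0], 0],
  [[0, 0, 0], 0],
  [[0, 0, 0], 0],
  [[0, 0, 0], 0],
  [[0, 0, 0], 0],
  [[0, 0, 0], 0],
  [[0, 0, 0], 0],
], fingers=1, grip_force=40)

```text
time: 56.72
tool_pos: [0.4274, -0.0683, 0.0071]
tool_rot: [-3.133, 0.031, 1.511]
contact_force: [-0.9, -0.6, 0.4]
opening: 0.0236
```

carry_out([
  [[0, 0, -0.01], 0],
  [[0, 0, -0.01], 0],
  [[0, 0, -0.01], 0],
  [[0, 0, -0.01], 0],
  [[0, 0, 0], 0],
  [[0, 0, 0], 0],
])

```text
time: 57.48
tool_pos: [0.428, -0.067, 0.0506]
tool_rot: [-3.134, 0.031, 1.511]
contact_force: [-0.9, 0.3, -2.0]
opening: 0.0237
```

Run:
```python
from h import *
delta([.427,-.068,.007]); snap("side","s24",(230,120,440,320),2.8); st()
```

```text
t 57.48 [ 0.428  -0.067   0.0506] [-3.134  0.031  1.511] F [-0.89  0.3  -1.96] op 0.0237 q [-0.31  0.43  1.99 -0.05  0.73 -0.21]
tool z [-0.009 -0.031 -0.999] tool-frame delta [ 0.0003 -0.0006  0.0436]
t 57.52 [ 0.428  -0.067   0.0505] [-3.134  0.031  1.511] F [ 0.28  0.99 -0.78] op 0.0234 q [-0.31  0.43  1.99 -0.05  0.73 -0.21]
```

View pics/s24.png

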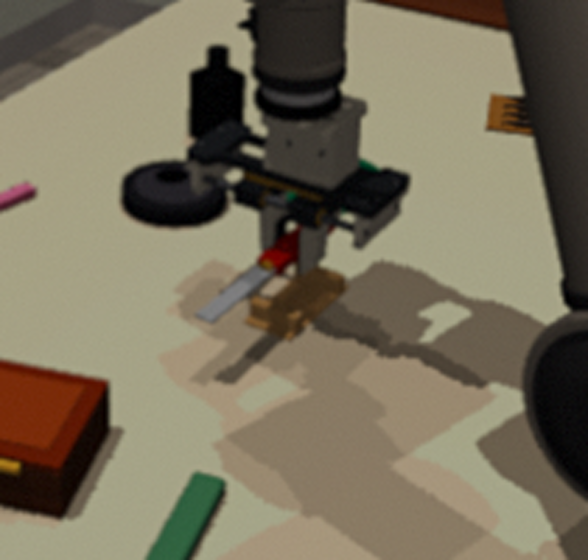

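Lifted; lay it back.

carry_out([
  [[0, 0, 0.01], 0],
  [[0, 0, 0.01], 0],
  [[0, 0, 0.008], 0],
  [[0, 0, 0.005], 0],
  [[0, 0, 0], 0],
])

```text
time: 58.15
tool_pos: [0.4265, -0.0678, 0.0136]
tool_rot: [-3.13, 0.03, 1.511]
contact_force: [0.5, -0.2, -1.6]
opening: 0.0237
```

Run:
```python
from h import *
delta([.427,-.0685,.007])
```

```text
t 58.15 [ 0.4265 -0.0678  0.0136] [-3.13   0.03   1.511] F [ 0.53 -0.2  -1.57] op 0.0237 q [-0.31  0.5   2.01 -0.05  0.63 -0.21]
tool z [-0.013 -0.03  -0.999] tool-frame delta [-0.0005  0.0006  0.0066]
```

carry_out([
  [[0, 0, 0.003], 0],
  [[0, 0, 0.003], 0],
  [[0, 0, 0.001], 0],
  [[0, 0, 0], 0],
])

```text
time: 58.65
tool_pos: [0.427, -0.0681, 0.0072]
tool_rot: [-3.132, 0.031, 1.511]
contact_force: [-0.1, 0.6, -0.7]
opening: 0.0236
```

carry_out([
  [[0, 0, 0], 0],
  [[0, 0, 0], 0],
  [[0, 0, 0], 0],
  [[0, 0, 0], 0],
  [[0, 0, 0], 0],
], fingers=0.5)

```text
time: 59.28
tool_pos: [0.4274, -0.0683, 0.0074]
tool_rot: [-3.133, 0.031, 1.511]
contact_force: [-0.5, -0.8, -0.0]
opening: 0.0458
```

carry_out([
  [[0, 0, -0.01], 0],
  [[0, 0, -0.015], 0],
  [[0, 0, -0.02], 0],
  [[0, 0, -0.02], 0],
  [[0, 0, -0.03], 0],
  [[0, 0, -0.03], 0],
  [[0, 0, -0.02], 0],
  [[0, 0, 0], 0],
])

```text
time: 60.28
tool_pos: [0.4288, -0.0634, 0.161]
tool_rot: [-3.136, 0.031, 1.511]
contact_force: [0.3, -0.1, -1.5]
opening: 0.0455
```

Run:
```python
from h import *
st(); snap("scene","s25",(140,80,370,260),3.2); snap("side","s25b",(260,130,400,270),4)
```

```text
t 60.27 [ 0.4288 -0.0634  0.161 ] [-3.136  0.031  1.511] F [ 0.25 -0.15 -1.48] op 0.0455 q [-0.3   0.25  1.86 -0.04  1.03 -0.22]
```

View pics/s25.png

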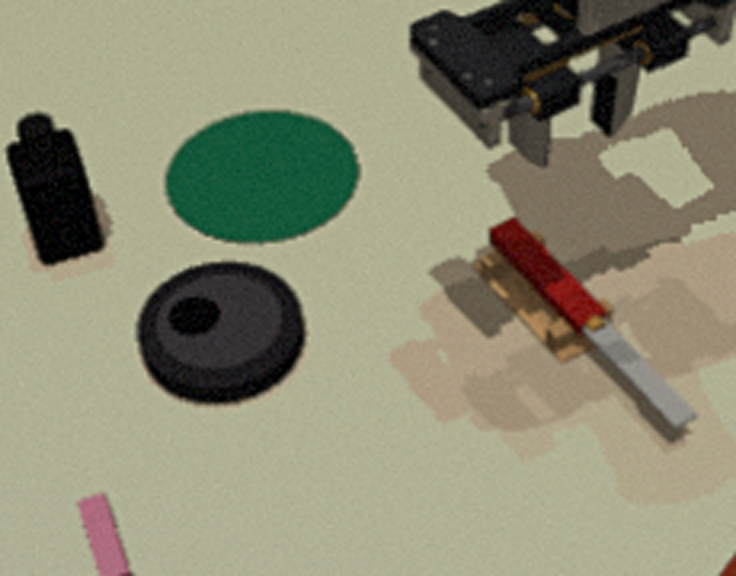

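View pics/s25b.png

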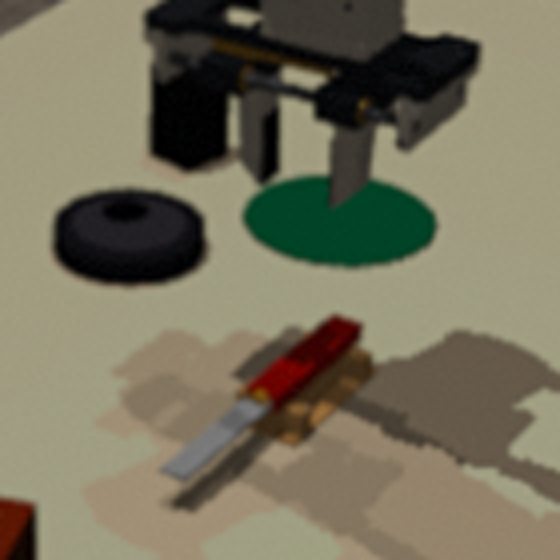

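```bash
cat > stone.py <<'E'
from h import *
from scipy.optimize import minimize
def fit(im,cam,mask,r,h,x0):
    t=np.linspace(0,2*np.pi,60)
    def f(c):
        P=[[c[0]+rr*np.cos(a),c[1]+rr*np.sin(a),z] for z,rr in ((0,r),(h*.6,r),(h,r*.93)) for a in t]
        hull=cv2.convexHull((proj(cam,P,I)*8).astype(np.int32))
        m=np.zeros((mask.shape[0]*2,mask.shape[1]*2),np.uint8); cv2.fillConvexPoly(m,(hull/4).astype(np.int32),255)
        m=cv2.resize(m,mask.shape[::-1],interpolation=cv2.INTER_AREA)/255.
        return np.abs(m-mask).sum()
    I=eyes.camera_info(cam)
    best=minimize(f,x0,method="Nelder-Mead",options=dict(initial_simplex=[x0,[x0[0]+.015,x0[1]],[x0[0],x0[1]+.015]],xatol=2e-4))
    return best.x,best.fun
def run(imgs=None,sg=(.64,-.21),mg=(.52,-.31)):
    for cam in ("scene","side"):
        im=eyes.read_camera(cam); a=im.astype(int)
        mx=a.max(2); g=(a[:,:,1]>a[:,:,0]*1.8)&(a[:,:,1]>50)
        for n,mk,guess,r,h in (("mat",g,mg,.075,.0005),("stone",mx<75,sg,.0575,.022)):
            nl,lab,stt,cen=cv2.connectedComponentsWithStats(mk.astype(np.uint8))
            p=proj(cam,[[*guess,.01]])[0]
            ok=[k for k in range(1,nl) if stt[k,4]>200]
            k=min(ok,key=lambda k:np.hypot(*(cen[k]-p)))
            m=(lab==k).astype(float); hull=cv2.convexHull(np.argwhere(m>0)[:,::-1].astype(np.int32)); mm=np.zeros(m.shape,np.uint8); cv2.fillConvexPoly(mm,hull,1)
            x,e=fit(im,cam,mm.astype(float),r,h,np.array(guess)); print(cam,n,x.round(4),"err",round(e),"area",int(mm.sum()))
if __name__=="__main__": run()
E
python3 stone.py
```

```text
scene mat [ 0.5173 -0.3091] err 111 area 1914
scene stone [ 0.6293 -0.184 ] err 44 area 1848
side mat [ 0.5132 -0.3096] err 98 area 819
side stone [ 0.624  -0.1811] err 49 area 755
```

Run:
```python
from h import *
rows([.70,-.15,.161],.42,n=9)
```

```text
9 [[[-0.0078, 0.0308, -0.0003], 0.121], [[-0.004, 0.0315, -0.0003], 0.121], [[-0.0002, 0.0318, -0.0003], 0.121], [[0.0036, 0.0316, -0.0003], 0.121], [[0.0074, 0.0309, -0.0003], 0.121], [[0.0111, 0.0298, -0.0003], 0.121], [[0.0146, 0.0282, -0.0003], 0.121], [[0.018, 0.0262, -0.0003], 0.121], [[0.021, 0.0239, -0.0003], 0.121]]
```

carry_out([
  [[-0.0078, 0.0308, -0.002], 0.121],
  [[-0.004, 0.0315, -0.002], 0.121],
  [[-0.0002, 0.0318, -0.002], 0.121],
  [[0.0036, 0.0316, -0.001], 0.121],
  [[0.0074, 0.0309, -0.001], 0.121],
  [[0.0111, 0.0298, 0], 0.121],
  [[0.0146, 0.0282, 0], 0.121],
  [[0.018, 0.0262, 0], 0.121],
  [[0.021, 0.0239, 0], 0.121],
  [[0, 0, 0], 0],
], fingers=0)

```text
time: 61.72
tool_pos: [0.7007, -0.1551, 0.1464]
tool_rot: [3.136, 0.044, 0.386]
contact_force: [-0.2, 0.6, -0.2]
opening: 0.0917
```

Run:
```python
from h import *
delta([.70,-.15,.06]);snap("scene","s26",(130,80,400,330),2.2)
import stone; stone.run(sg=(.627,-.18))
```

```text
t 61.73 [ 0.7007 -0.1551  0.1464] [3.136 0.044 0.386] F [-0.17  0.56 -0.23] op 0.0917 q [-0.31  0.79  0.96 -0.03  1.42  0.88]
tool z [-0.038 -0.021 -0.999] tool-frame delta [ 0.0051 -0.0055  0.0863]
scene mat [ 0.5152 -0.3079] err 420 area 1602
scene stone [ 0.6296 -0.1868] err 33525 area 35402
side mat [ 0.5102 -0.3158] err 217 area 695
side stone [ 0.6239 -0.1806] err 49 area 843
```

View pics/s26.png

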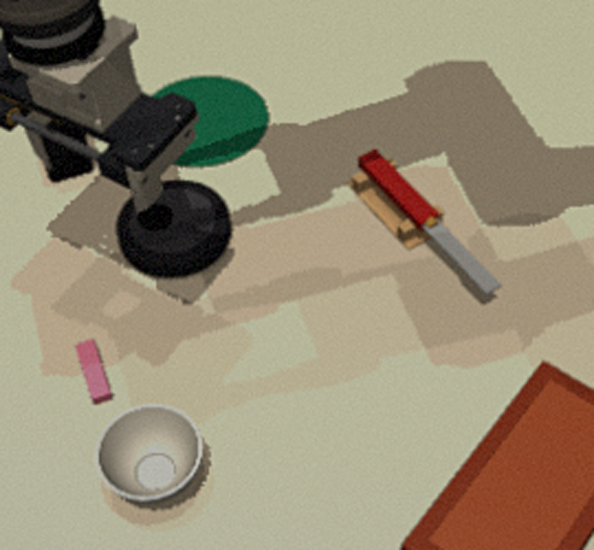

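carry_out([
  [[0.003, -0.003, 0.02], -0.015],
  [[0.003, -0.003, 0.02], -0.01],
  [[0.003, 0, 0.02], 0],
  [[0.002, 0, 0.015], 0],
  [[0, 0, 0.01], 0],
  [[0, 0, 0], 0],
  [[0, 0, 0], 0],
])

```text
time: 62.75
tool_pos: [0.7021, -0.1452, 0.0625]
tool_rot: [3.136, 0.042, 0.417]
contact_force: [0.4, 0.5, 0.2]
opening: 0.0918
```

Run:
```python
from h import *
delta([.70,-.15,.01]);snap("wrist","w27");snap("side","s27b",(230,90,440,270),2.8)
```

```text
t 62.75 [ 0.7021 -0.1452  0.0625] [3.136 0.042 0.417] F [0.35 0.45 0.16] op 0.0918 q [-0.3   0.86  1.07 -0.03  1.25  0.87]
tool z [-0.036 -0.022 -0.999] tool-frame delta [-0.0017  0.0033  0.0526]
```

View pics/s27b.png

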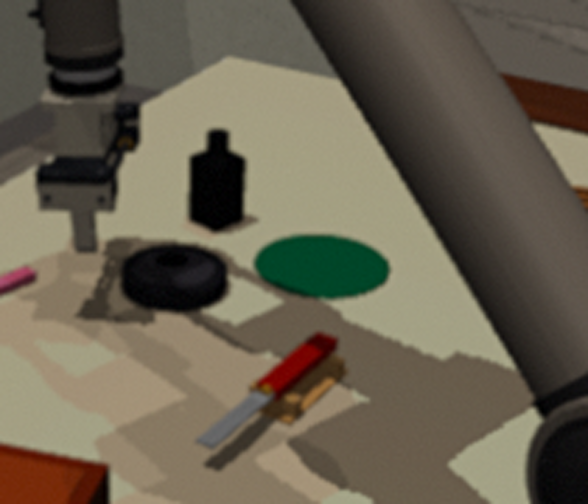

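View pics/w27.png

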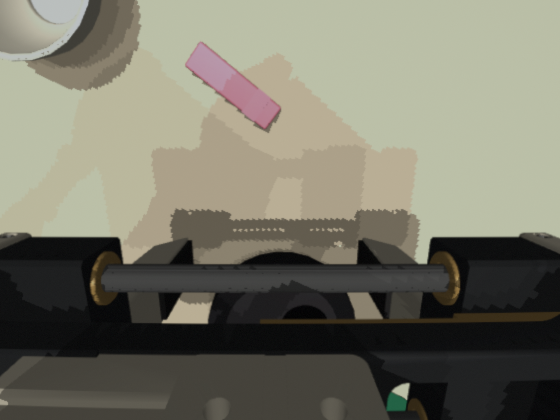

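carry_out([
  [[0, 0.002, 0.015], 0],
  [[0, 0.001, 0.015], 0],
  [[0, 0, 0.012], 0],
  [[0, 0, 0.006], 0],
  [[0, 0, 0], 0],
  [[0, 0, 0], 0],
])

```text
time: 63.6
tool_pos: [0.7014, -0.1493, 0.0109]
tool_rot: [3.137, 0.042, 0.417]
contact_force: [0.2, 0.7, 0.3]
opening: 0.0914
```

Run:
```python
from h import *
delta([.70,-.15,.009])
```

```text
t 63.6 [ 0.7014 -0.1493  0.0109] [3.137 0.042 0.417] F [0.16 0.67 0.34] op 0.0914 q [-0.3   0.91  1.1  -0.03  1.16  0.87]
tool z [-0.037 -0.022 -0.999] tool-frame delta [-0.0014  0.      0.0019]
```

carry_out([
  [[-0.008, 0, 0.0005], 0],
  [[-0.008, 0, 0.0005], 0],
  [[-0.008, 0, 0.0005], 0],
  [[-0.006, 0, 0.0003], 0],
  [[-0.005, 0, 0.0003], 0],
  [[-0.005, 0, 0.0003], 0],
  [[-0.005, 0, 0.0003], 0],
])

```text
time: 64.47
tool_pos: [0.6597, -0.1689, 0.0121]
tool_rot: [3.133, 0.037, 0.417]
contact_force: [3.8, 1.8, -0.5]
opening: 0.0921
```

Run:
```python
from h import *
st();snap("side","s28b",(230,90,440,270),2.8);st()
import stone; stone.run(sg=(.625,-.18))
```

```text
t 64.47 [ 0.6597 -0.1689  0.0121] [3.133 0.037 0.417] F [ 3.82  1.77 -0.48] op 0.0921 q [-0.35  0.84  1.25 -0.04  1.07  0.82]
t 64.53 [ 0.6591 -0.1692  0.012 ] [3.133 0.037 0.417] F [ 2.72  1.97 -0.71] op 0.0918 q [-0.35  0.84  1.25 -0.04  1.07  0.82]
scene mat [ 0.5138 -0.3075] err 566 area 1457
scene stone [ 0.62   -0.1883] err 33134 area 34988
side mat [ 0.5102 -0.3158] err 191 area 721
side stone [ 0.6201 -0.1534] err 1693 area 2532
```

View pics/s28b.png

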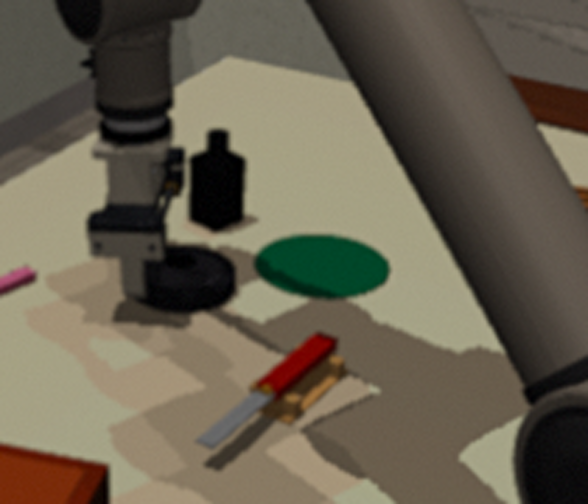

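```bash
cat > push.py <<'E'
from h import *
def plan(S1,n,yaw1,off=.044,k=1.0,show=10):
    s=monitor.observe(); p=s["tool_pos"][:2]; y0=s["tool_rot"][2]; S0=p-off*np.array([np.cos(y0),np.sin(y0)])
    print("S0",S0.round(4)); S1=np.array(S1); P=[p];Y=[y0]
    for j in range(1,n+1):
        f=j/n; y=y0+(yaw1-y0)*min(1,f*k); S=S0+(S1-S0)*f; P.append(S+off*np.array([np.cos(y),np.sin(y)])); Y.append(y)
    for j in range(min(n,show)):
        d=P[j+1]-P[j]; y=Y[j]; c,q=np.cos(y),np.sin(y)
        print([[round(float(c*d[0]+q*d[1]),4),round(float(q*d[0]-c*d[1]),4),0.0003],round(float(-(Y[j+1]-Y[j])),3)],end=",")
    print()
if __name__=="__main__": plan([.515,-.3095],21,1.05,k=1.6,show=8); st()
E
python3 push.py
```

```text
S0 [ 0.619 -0.187]
[[-0.0069, 0.0012, 0.0003], -0.048],[[-0.0071, 0.0009, 0.0003], -0.048],[[-0.0072, 0.0005, 0.0003], -0.048],[[-0.0074, 0.0002, 0.0003], -0.048],[[-0.0075, -0.0002, 0.0003], -0.048],[[-0.0075, -0.0005, 0.0003], -0.048],[[-0.0076, -0.0009, 0.0003], -0.048],[[-0.0077, -0.0013, 0.0003], -0.048],
t 64.62 [ 0.6592 -0.1691  0.012 ] [3.133 0.038 0.417] F [ 0.77  0.51 -0.02] op 0.0921 q [-0.35  0.84  1.25 -0.04  1.07  0.82]
```

carry_out([
  [[-0.007, 0.001, 0.0004], -0.048],
  [[-0.007, 0.001, 0.0004], -0.048],
  [[-0.007, 0.0005, 0.0004], -0.048],
  [[-0.0075, 0, 0.0004], -0.048],
  [[-0.0075, 0, 0.0004], -0.048],
  [[-0.0075, -0.0005, 0.0004], -0.048],
])

```text
time: 65.38
tool_pos: [0.6237, -0.1901, 0.0116]
tool_rot: [-3.137, 0.035, 0.716]
contact_force: [2.0, 2.0, -0.2]
opening: 0.0917
```

Run:
```python
from h import *
import push
push.plan([.515,-.3095],13,1.05,k=1.5,show=13)
st();snap("scene","s29",(130,80,400,330),2.2);snap("side","s29b",(230,90,440,270),2.8);st()
```

```text
S0 [ 0.5905 -0.2189]
[[-0.009, -0.0003, 0.0003], -0.039],[[-0.009, -0.0006, 0.0003], -0.039],[[-0.0091, -0.0009, 0.0003], -0.039],[[-0.0091, -0.0013, 0.0003], -0.039],[[-0.0091, -0.0016, 0.0003], -0.039],[[-0.0091, -0.002, 0.0003], -0.039],[[-0.0091, -0.0023, 0.0003], -0.039],[[-0.009, -0.0027, 0.0003], -0.039],[[-0.009, -0.0025, 0.0003], -0.026],[[-0.0089, -0.0016, 0.0003], -0.0],[[-0.0089, -0.0016, 0.0003], -0.0],[[-0.0089, -0.0016, 0.0003], -0.0],[[-0.0089, -0.0016, 0.0003], -0.0],
t 65.38 [ 0.6237 -0.1901  0.0116] [-3.137  0.035  0.716] F [ 1.96  1.95 -0.17] op 0.0917 q [-0.4   0.8   1.35 -0.03  1.01  0.48]
t 65.47 [ 0.6233 -0.1906  0.0116] [-3.136  0.036  0.714] F [0.48 1.   0.66] op 0.0915 q [-0.4   0.8   1.35 -0.04  1.01  0.48]
```

View pics/s29.png

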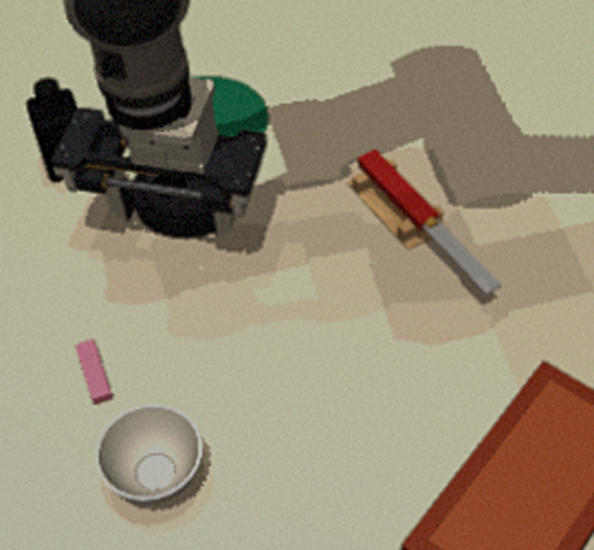

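View pics/s29b.png

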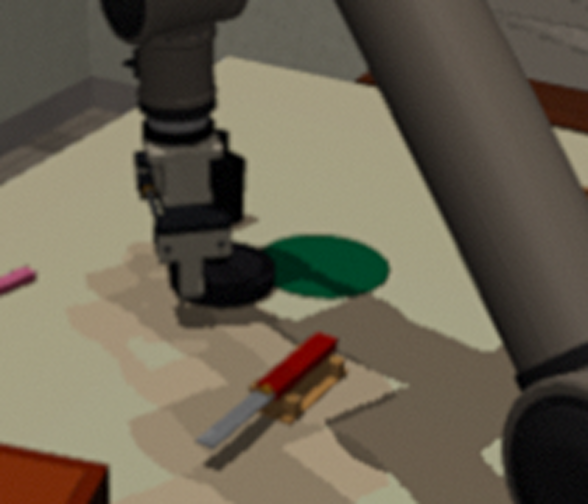

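carry_out([
  [[-0.008, -0.0005, 0.0004], -0.06],
  [[-0.008, -0.001, 0.0004], -0.06],
  [[-0.008, -0.0015, 0.0004], -0.06],
  [[-0.008, -0.002, 0.0004], -0.06],
  [[-0.008, -0.0025, 0.0004], -0.05],
  [[-0.008, -0.002, 0.0004], -0.02],
])

```text
time: 66.22
tool_pos: [0.5865, -0.2179, 0.0114]
tool_rot: [-3.126, 0.029, 1.028]
contact_force: [2.1, 3.3, 0.2]
opening: 0.0918
```

Run:
```python
from h import *
import push
push.plan([.515,-.3095],8,1.05,k=1.5,show=13)
st();snap("scene","s30",(130,80,400,330),2.2);snap("side","s30b",(230,90,440,270),2.8);st()
```

```text
S0 [ 0.5638 -0.2556]
[[-0.0089, -0.0019, 0.0003], -0.004],[[-0.0089, -0.002, 0.0003], -0.004],[[-0.0089, -0.002, 0.0003], -0.004],[[-0.0089, -0.002, 0.0003], -0.004],[[-0.0089, -0.0021, 0.0003], -0.004],[[-0.0089, -0.002, 0.0003], -0.001],[[-0.0089, -0.0019, 0.0003], -0.0],[[-0.0089, -0.0019, 0.0003], -0.0],
t 66.22 [ 0.5865 -0.2179  0.0114] [-3.126  0.029  1.028] F [2.12 3.27 0.2 ] op 0.0918 q [-0.46  0.76  1.44 -0.03  0.96  0.1 ]
t 66.33 [ 0.5859 -0.2187  0.0113] [-3.125  0.03   1.027] F [0.36 0.78 0.9 ] op 0.0918 q [-0.47  0.76  1.44 -0.03  0.96  0.1 ]
```

View pics/s30.png

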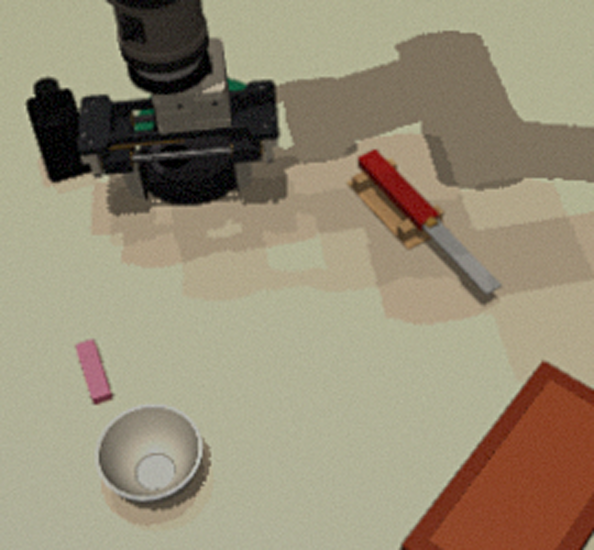

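View pics/s30b.png

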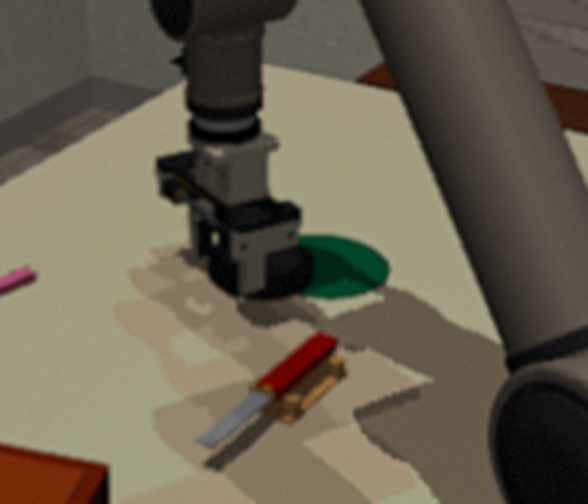

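carry_out([
  [[-0.009, -0.002, 0.0004], -0.004],
  [[-0.009, -0.002, 0.0004], -0.004],
  [[-0.009, -0.002, 0.0004], -0.004],
  [[-0.009, -0.002, 0.0004], 0],
  [[-0.009, -0.002, 0.0004], 0],
  [[-0.007, -0.002, 0.0003], 0],
])

```text
time: 67.08
tool_pos: [0.5484, -0.2585, 0.0113]
tool_rot: [-3.127, 0.028, 1.038]
contact_force: [3.6, 3.4, 2.0]
opening: 0.0916
```

Run:
```python
from h import *
import push
push.plan([.515,-.3095],3,1.05,k=1.5,show=13)
st();snap("scene","s31",(130,60,360,240),3.2);snap("side","s31b",(270,110,410,220),5);st()
```

```text
S0 [ 0.5261 -0.2964]
[[-0.0056, -0.0012, 0.0003], -0.006],[[-0.0056, -0.0013, 0.0003], -0.006],[[-0.0056, -0.001, 0.0003], -0.0],
t 67.08 [ 0.5484 -0.2585  0.0113] [-3.127  0.028  1.038] F [3.65 3.4  1.96] op 0.0916 q [-0.55  0.73  1.51 -0.04  0.92  0.  ]
t 67.17 [ 0.5479 -0.259   0.0113] [-3.126  0.029  1.037] F [0.05 0.27 1.27] op 0.092 q [-0.55  0.73  1.51 -0.04  0.92  0.  ]
```

View pics/s31.png

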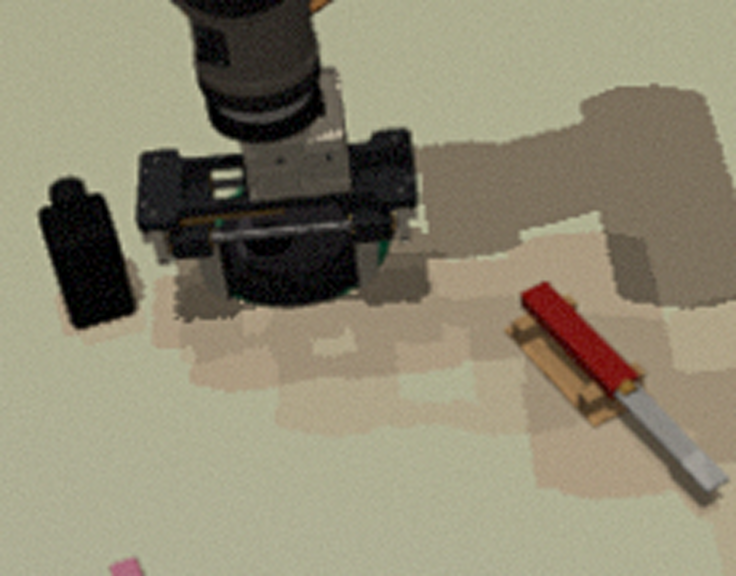

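View pics/s31b.png

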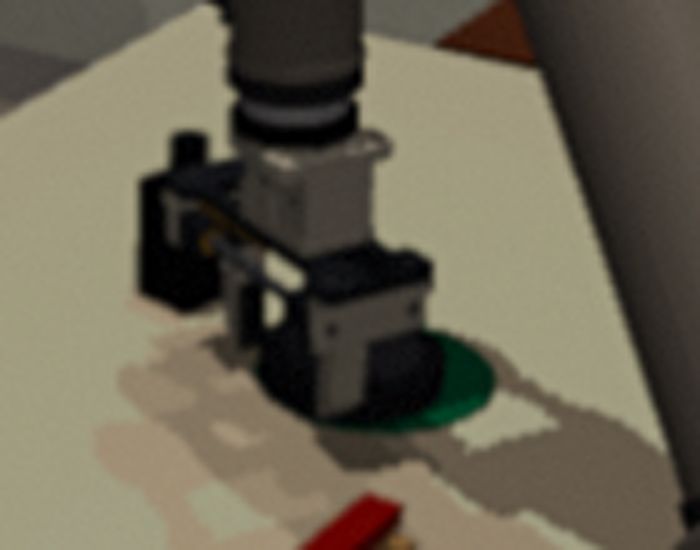

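Last ~15 mm.

carry_out([
  [[-0.006, -0.0012, 0.0003], 0],
  [[-0.005, -0.0012, 0.0003], 0],
  [[-0.004, -0.001, 0.0002], 0],
  [[0, 0, 0], 0],
])

```text
time: 67.68
tool_pos: [0.5375, -0.2701, 0.0112]
tool_rot: [-3.127, 0.028, 1.037]
contact_force: [2.5, 1.4, 1.1]
opening: 0.0919
```

carry_out([
  [[0.005, 0, 0], 0],
  [[0.015, 0, 0], 0],
  [[0.02, 0, 0], 0],
  [[0.02, 0, -0.01], 0],
  [[0, 0, -0.03], 0],
  [[0, 0, -0.04], 0],
  [[0, 0, -0.04], 0],
  [[0, 0, 0], 0],
])

```text
time: 68.68
tool_pos: [0.5752, -0.2067, 0.1338]
tool_rot: [-3.123, 0.029, 1.043]
contact_force: [-0.0, 0.4, 0.1]
opening: 0.0917
```

Run:
```python
from h import *
st();snap("scene","s32",(130,60,360,240),3.2);snap("side","s32b",(270,110,410,220),5);st()
```

```text
t 68.67 [ 0.5752 -0.2067  0.1338] [-3.123  0.029  1.043] F [-0.04  0.39  0.13] op 0.0917 q [-0.46  0.59  1.38 -0.03  1.19  0.08]
t 68.78 [ 0.5731 -0.2061  0.13  ] [-3.117  0.03   1.043] F [-0.2   0.15  0.21] op 0.0918 q [-0.46  0.6   1.38 -0.03  1.19  0.08]
```

View pics/s32.png

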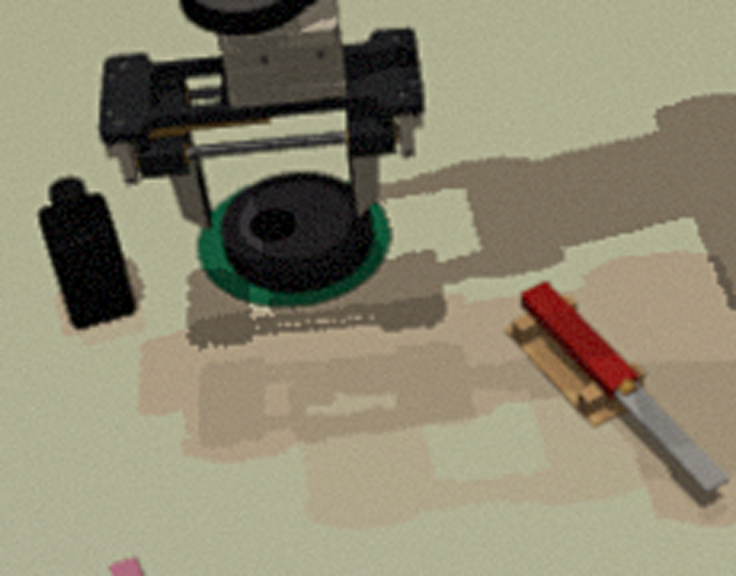

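View pics/s32b.png

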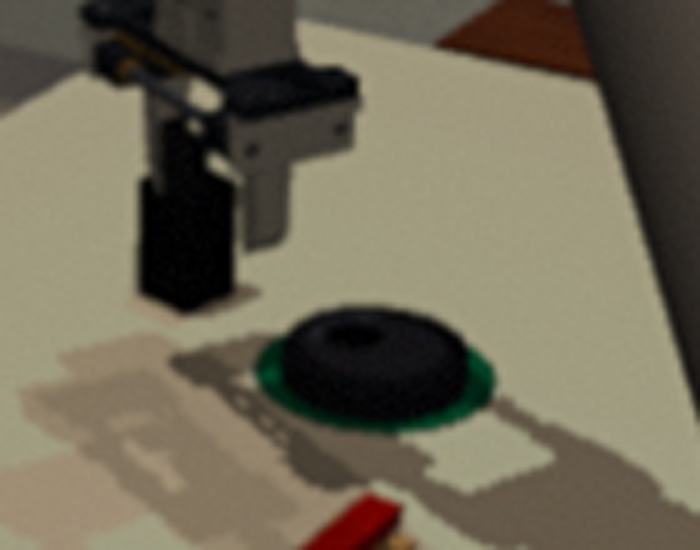

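carry_out([
  [[0.02, 0, -0.03], 0],
  [[0.05, 0, -0.03], 0],
  [[0.06, 0, -0.02], 0],
  [[0.06, 0, 0], 0],
  [[0.04, 0, 0], 0],
  [[0, 0, 0], 0],
])

```text
time: 69.53
tool_pos: [0.6915, 0.0027, 0.1939]
tool_rot: [-3.098, 0.035, 1.042]
contact_force: [-0.4, -0.5, -0.2]
opening: 0.0918
```

Run:
```python
from h import *
import stone
st();snap("scene","s33",None,1.4);snap("side","s33b",None,1.4);stone.run(sg=(.515,-.309));st()
```

```text
t 69.53 [0.6915 0.0027 0.1939] [-3.098  0.035  1.042] F [-0.36 -0.48 -0.16] op 0.0918 q [-0.1   0.72  0.97 -0.01  1.5   0.43]Traceback (most recent call last):
  File "<stdin>", line 3, in <module>
  File "stone.py", line 22, in run
    k=min(ok,key=lambda k:np.hypot(*(cen[k]-p)))
ValueError: min() iterable argument is empty
```

View pics/s33.png

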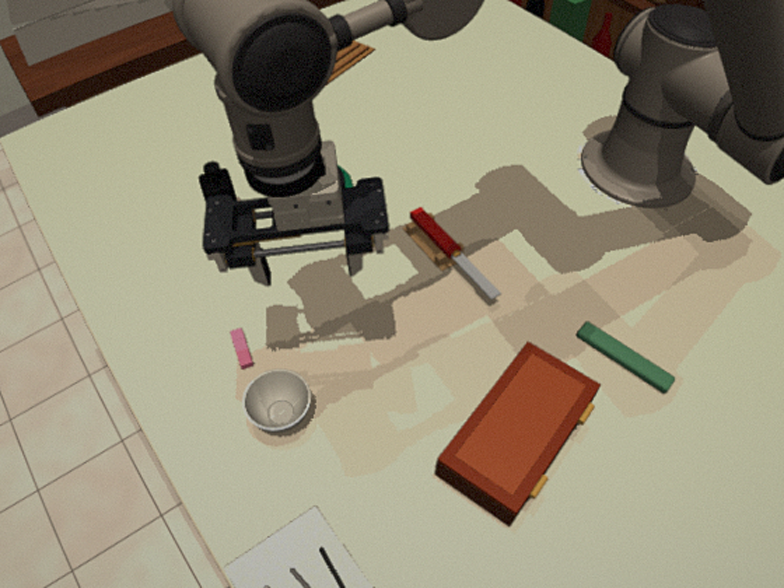

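View pics/s33b.png

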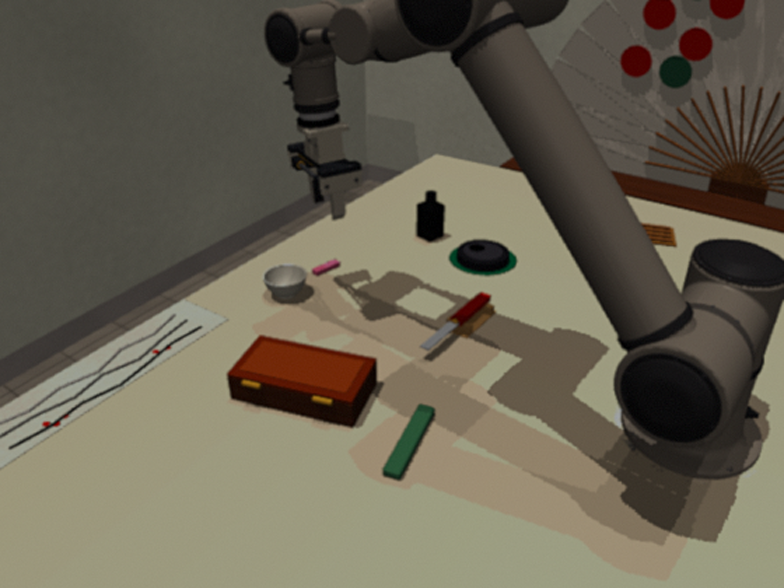

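carry_out([
  [[0.01, -0.04, -0.005], 0],
  [[0.01, -0.04, -0.005], 0],
  [[0.01, -0.04, -0.005], 0],
  [[0.02, -0.04, 0], 0],
  [[0.02, -0.03, 0], 0],
  [[0.02, 0, 0], 0],
  [[0, 0, 0], 0],
])

```text
time: 70.55
tool_pos: [0.5682, 0.1658, 0.2145]
tool_rot: [-3.098, 0.039, 1.021]
contact_force: [-0.3, -0.6, -0.0]
opening: 0.0916
```

```bash
sed -i 's/stt\[k,4\]>200/stt[k,4]>60/' stone.py
python3 - <<'E'
from h import *
import stone
st();snap("scene","s34",(130,60,360,240),3.2);stone.run(sg=(.515,-.309));st()
E
```

```text
t 70.55 [0.5682 0.1658 0.2145] [-3.098  0.039  1.021] F [-0.34 -0.65 -0.05] op 0.0916 q [ 0.16  0.51  1.29 -0.    1.4   0.71]
scene mat [ 0.5181 -0.31  ] err 247 area 1775
scene stone [ 0.5167 -0.304 ] err 46 area 1491
side mat [ 0.5096 -0.3129] err 685 area 229
side stone [ 0.5082 -0.297 ] err 155 area 919
t 70.7 [0.5682 0.1648 0.2145] [-3.097  0.04   1.02 ] F [0.41 0.29 0.43] op 0.092 q [ 0.15  0.51  1.29 -0.    1.4   0.71]
```

View pics/s34.png

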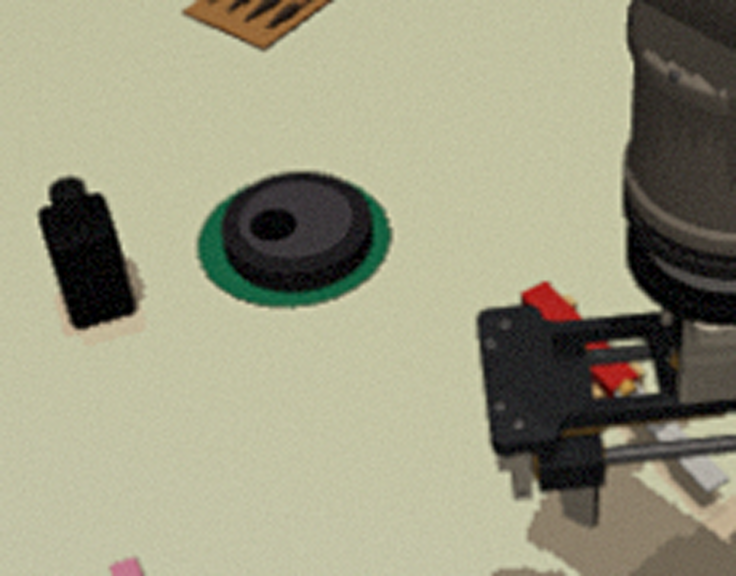

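```bash
python3 -c "
from cell import order
print(order.hand_in())"
```

```text
the job is handed in; nothing more can be done
None
```

The job is handed in at about 71 s of the 210 s allowed, with one possible rule breach: joint 3 went slightly past its listed limit. I levered the lid open with the knife blade and put both colour sticks on the table, blue and black, in the box. No red or green stick was there. I pressed the lid shut with the fingertips, lifted the knife and laid it back on its rest, then slid the inkstone onto the mat.

**What the last checks showed**
- **Box:** The lid looked flush. The closing push stopped at z = 52.8 mm, against 53 mm for a shut lid, with about 28 N of fingertip contact.
- **Sticks:** Both were seen lying in the box before it was shut.
- **Knife:** It lies along its rest across both bars.
- **Inkstone:** It had been knocked aside while I worked on the box, so I measured it again before sliding it. In the end there is green all round it.
- **Bystanders:** The bottle, bowl, paperweight and pink look-alike were not touched.

**What disagreed or went wrong**
- **Inkstone centring:** The scene camera put the inkstone about 5 mm off the mat's centre. The side camera, with a poorer fit, put it about 13 mm off. The allowance is 17.5 mm.
- **Joint 3 limit:** While correcting a wrist tilt that had built up, I stretched the arm out. Joint 3 once read 0.038 rad against a listed lower limit of 0.04.
- **Knife order:** I parked the knife on its rest while moving the sticks. After the lid was shut I lifted it and laid it back again, to keep to the order asked.

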